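# Load and seal the chilled-ingredient drawer box

### The job

Put every food tub on the table into the open drawer of the cold box and push the drawer up to its seal. Then take the flat-blade screwdriver from its holder and turn both cam-lock discs clockwise as far as they go, so that each has grabbed its bolt head and the drawer is drawn fully home. Only then turn the vent ring clockwise so that its black rib lines up with the black mark on the deck; leave the screwdriver standing in its holder again and do not disturb the bottle, bowl and mug.

Things in the scene. Friction and masses are not known exactly. Their poses are not given: they have to be found in the camera images.
- case: Fixed aluminium cold box, 300 mm wide (y), 200 deep (x), white deck on top at height 76 mm (underside 68). Origin on the table under the middle of its front face; own x points into the case, y to the left cam, z up. In own x, y: left cam axis (36, 122) mm, right (36, -122), vent ring (62, 0). A black mark on the deck in front (-x) of the vent ring. A rubber seal stands 6 mm proud of its face.
- drawer (a joint): How far the drawer is out, m: 0 fully home, 0.15 its stop. Slides along the case's -x with 1.2 N friction (and 30 N s/m drag), stays where left. Inward of 0.006 it meets the springy seal (2 N, 5 N at 0), which pushes it back out to about 0.006 when let go: only a turned cam holds it home. At 0.006 the bolt heads stand in the cams' mouths, ready to be grabbed. Starts at 0.12 to 0.145.
- drawer_floor (a point): Centre of the drawer's inner floor, 10 mm above the table; axes as the case's. Inside 160 mm along x (front panel's inner face at x = -80 mm, back wall at +80) and 200 mm along y; side walls rise 34 mm above the floor. Only the part that is out of the case is open above.
- front_top (a point): Middle of the top edge of the drawer's front panel, 95 mm above the table; axes as the case's. Panel 12 mm thick (x), 300 mm wide, can be pinched from above over this edge. From its inner side two steel bolts stick out 30 mm towards the case at y = +/-122 mm, height 83 mm, each with an upright round head 6 mm across.
- cam_left (a joint): Turn of the left cam disc (case's +y side), rad, growing clockwise from above: 0 open (slot along the case's x), stop at 1.6. Starts at 0 to 0.15, grabs the bolt head from about 0.4, has drawn it home by 1.25, locked from 1.3; the blade lags some 0.2 to 0.3 rad in the slot (play). Needs 0.1 to 0.2 N m; stays where left.
- cam_right (a joint): The same for the right cam disc (case's -y side).
- cam_left_slot (a point): Centre of the top of the left cam disc: steel, 44 mm across, top 103 mm above the table. The screwdriver slot runs right across along this point's own x (turns with the disc): 5.4 mm wide in its lower 6 mm, bevelled to about 10 mm at the top, 11 mm deep, open at both ends.
- cam_right_slot (a point): The same for the right cam disc.
- vent (a joint): Turn of the vent ring in rad, growing clockwise seen from above; starts between 0 and 0.35, its rib meets the mark on the deck at 1.10 (closed), stop at 1.5. Friction 0.08 N m; stays where it is left.
- vent_grip (a point): On the vent ring's axis at mid height, 92 mm above the table. The ring is a grey upright cylinder 52 mm across, 76 to 108 mm above the table; a black rib on its top lies along this point's own -x; when closed that is parallel to the case's own -x.
- driver: Flat-blade screwdriver, 111 mm long, 0.11 kg. Origin at the blade's tip, own z up to the handle. Blade 20 mm wide (own x), 3 thick (own y), 12 tall; shaft 9 mm; round guard 36 mm across from 52 to 57 mm; square wooden handle 26 x 26 mm (faces square to own x, y) from 57 to 111 mm. Starts upright in the holder, hanging by its guard.
- holder: Fixed white block, 64 x 64 mm, 62 mm tall, with a square through hole of 25 mm in its top centre. Origin on the table under its centre. The screwdriver's guard rests on its top, the blade tip then being 10 mm above the table.
- tub1: Lidded food tub of white plastic with a grey lid, 44 (x) x 40 (y) x 46 mm tall, about 80 g; origin at the centre of its underside. May be absent (two to four of the tubs are there).
- tub2: As tub1.
- tub3: As tub1.
- tub4: As tub1.
- sauce_bottle: Bystander: bottle 52 mm across, 150 mm tall, origin at the centre of its underside.
- steel_bowl: Bystander: bowl 120 mm across, 50 mm tall, origin at the centre of its underside.
- mug: Bystander: mug 76 mm across, 85 mm tall, origin at the centre of its underside.
Not all that is in view belongs to the job. What is shaped like the holder but blue or red is not meant. Leave any green look-alike of the tub4 alone.

How it is judged:
By the outcome, as a careful person would: the job done as asked, in the order asked, and still so for the second after the job is handed in, with the robot touching nothing.
Of tub1, tub2, tub3, tub4 only 2 to 4 are there at a start; the rules pass over those that are not, and their reading is None.
At some moment in a run one of tub1, tub2, tub3, tub4 may be knocked a few centimetres aside while the robot is not near it.
It also fails if it takes over 210 s, if anything falls off the work surface, if the arm or the gripper's body presses on something with over 40 N, if the wrist force passes 120 N, or if a joint passes its speed limit or range.

### The arm

A 6-joint arm with a two-finger parallel gripper is mounted at the origin on the work surface. World frame = base frame: x ahead of the robot, y to its left, z up, the work surface at z = 0. Lengths are in m, angles in degrees, forces in N, time in s.
With the tool pointing down it reaches from about 0.4 to 0.825 m from the base axis. Payload 7 kg.
Tool frame: the origin (TCP) lies between the finger pads; the fingertips stand 19 mm ahead of it and the grasp point (between the pads) is the TCP (r.finger_overhang is the distance from the TCP to the fingertips, in m); z points along the fingers, y is the direction in which the jaws open and shut (so a half turn about z gives the same grasp; the last joint's range is limited). The gripper opens to 88 mm and grips with 3 to 60 N. Pads are 19 mm wide; open, the fingers measure 130 mm over their backs; the gripper's body (78 mm by 193 mm) begins 47 mm behind the grasp point.
Start: joints at [-52.592, 20.546, 0.682, 0, -70.136, -16.507], TCP at [0.241, -0.631, 0.246] pointing down, gripper open.
Joint ranges: [-176.03, 176.03], [-82.01, 121.73], [-58.28, 71.71], [-173.87, 95.51], [-174.79, -0.11], [-173.66, 173.66]. Speed limits (degrees/s): [136.94, 136.94, 172.46, 180, 180, 180].

### API

Orientations are given as [roll, pitch, yaw] about the fixed x, y, z axes, in that order (R = Rz(yaw) Ry(pitch) Rx(roll)).
In Python, from plant import r, optics gives the robot as it stands. The module is installed in compiled form; this text tells all that it offers.
- The arm moves only by the tool step_arm, never from a script. Its argument "increments" is a list of rows, each an object of numbers: "tx", "ty", "tz": the shift along the world's x, y, z in mm; "ax", "ay", "az": the turn, a rotation vector about the world's x, y, z in degrees; "claw": the gripper command: -1 is shut, 1 is fully open, values between are in proportion. In form: [{"tx": .., "ty": .., "tz": .., "ax": .., "ay": .., "az": .., "claw": ..}, ...]. A call has 1 to 12 rows; each row shifts and turns the commanded pose from where the row before left it; what a row does not reach is not made up. A row lasts 1/10 s, in which the tool goes at most 50 mm and 8.59 degrees, less where a joint would pass 70% of its speed; a pose out of reach is approached as far as the arm can. A call with a gripper value outside its range is refused whole. The fingers move at their own pace and stop on an object; "newtons" is the grip in N (left out, the last holds). Time passes only in rows, so rows that do not move let the fingers close. It gives the time, the measured TCP pose, the force and the opening at its end, in the units of the state.
- r.get_state(): the state, without advancing time (a new reading comes with each control period).
- optics.capture(name): name is "scene" or "side" or "wrist"; returns a dict with "image" (420x560x3 uint8, blue, green, red), "depth" (420x560 float32, m along the optical axis (not along the pixel's ray), 0 where there is no reading), "fx", "fy", "cx", "cy" (pixels), "R" (3x3) and "t" (3): a world point X has camera coordinates R X + t. Camera axes: x right, y down, z forward; pixel columns grow to the right and rows downward; lengths in m; the calibration is good to about 2 mm. A picture is of the moment at which its call begins.
- r.close_job(): hands the job in, once; it reports no verdict.
The state is a dict: "time_s": time; "joints": joint angles; "qd": joint speeds; "joint_torque": joint torques, N m; "tcp_pos": TCP position; "eef_rot": TCP orientation; "contact_force": force on the tool from outside, world axes, zero at the start; "moment": the same for the moment, N m; "gripper_width": finger opening in m.
Only numpy, scipy, OpenCV 4.12 (cv2) and the standard library are available. Lean on these libraries where they do the work, as an engineer would, in place of code of your own. Each camera call takes 0.05 s, during which the arm holds its last target. There are 200 camera calls.

## Working session

There is one attempt and no reset: what is moved stays moved. The work goes in short steps, Python scripts to look and compute and a tool call to move; the robot and the scene stay as the last step left them, time stands still between calls to the robot, and variables do not carry over. Pictures are saved under pics/ and viewed, about 12 in all and at most 16, crops included, and the job is handed in when it is done.

Besides the shell and the picture viewer there is one more tool, called after "Request:" as name(argument=value, ...) on one line, values as JSON. step_arm: Moves the arm, as the interface text tells. Its arguments: {"type":"object","properties":{"increments":{"type":"array","items":{"type":"object","properties":{"tx":{"type":"number"},"ty":{"type":"number"},"tz":{"type":"number"},"ax":{"type":"number"},"ay":{"type":"number"},"az":{"type":"number"},"claw":{"type":"number"}}}},"newtons":{"type":"number"}},"required":["increments"]}

```bash
mkdir -p pics; cat > h.py <<'E'
import numpy as np, cv2
from plant import r, optics
def cap(name, png=None):
    c=optics.capture(name)
    if png: cv2.imwrite('pics/'+png+'.png', c['image'])
    np.savez('last_'+name+'.npz', **c)
    return c
def load(name): return dict(np.load('last_'+name+'.npz'))
def cloud(c):
    d=c['depth']; v,u=np.indices(d.shape)
    P=np.stack([(u-c['cx'])/c['fx']*d,(v-c['cy'])/c['fy']*d,d],-1)
    W=(P-c['t'])@c['R']; W[d<=0]=np.nan
    return W
def px(c,X): 
    p=c['R']@np.asarray(X)+c['t']; return c['fx']*p[0]/p[2]+c['cx'], c['fy']*p[1]/p[2]+c['cy']
def st():
    s=r.get_state(); print({k:np.round(s[k],4).tolist() for k in ['time_s','tcp_pos','eef_rot','contact_force','moment','gripper_width','joints']})
E
python3 - <<'E'
from h import *
st()
a=cap('scene','s1');b=cap('side','d1')
cv2.imwrite('pics/both.png',np.hstack([a['image'],b['image']])[:, :])
for c in(a,b): print(-c['R'].T@c['t'], c['R'][2])
E
```

```text
{'time_s': 0.0, 'tcp_pos': [0.2406, -0.6302, 0.2446], 'eef_rot': [179.904, -0.009, -159.1072], 'contact_force': [0.1055, -0.0926, -0.5787], 'moment': [0.006, -0.0007, 0.024], 'gripper_width': 0.0876, 'joints': [-52.5931, 20.5924, 0.6334, -0.0199, -70.1356, -16.5073]}
[ 1.44034269 -0.08122474  0.79929683] [-0.8020069   0.07915122 -0.59204731]
[0.00608782 0.84944006 1.00650716] [ 0.37203452 -0.61806671 -0.69251993]
```

View pics/s1.png

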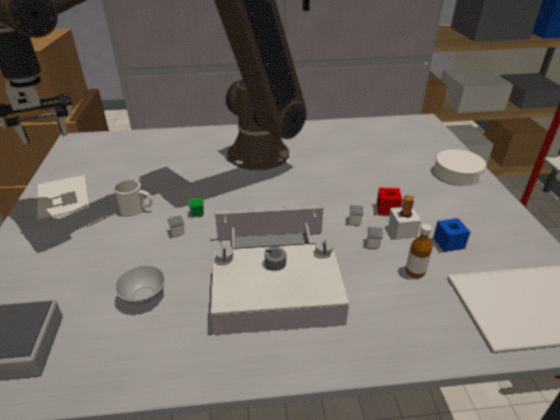

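View pics/d1.png

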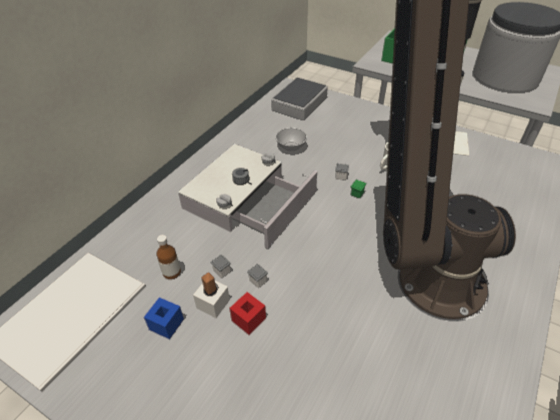

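The scene view shows the case in the middle, with three grey-lidded tubs at about (177,226), (356,215) and (375,237). The green decoy is at (196,207), and the white holder with the driver is at (404,220) between the red and blue decoys. The side view agrees.

```bash
cat > m.py <<'E'
from h import *
def grow(c,W,box,z0,z1):
    u0,v0,u1,v1=box; w=W[v0:v1,u0:u1].reshape(-1,3); m=(w[:,2]>z0)&(w[:,2]<z1); return w[m]
def rect(p,name):
    if len(p)<4: print(name,'few');return
    (cx,cy),(w,h),a=cv2.minAreaRect((p[:,:2]*1000).astype(np.float32)); print(name,len(p),'c',round(cx,1),round(cy,1),'size',round(w,1),round(h,1),'ang',round(a,1),'z',np.round(np.percentile(p[:,2],[5,50,95]),4))
E
python3 - <<'E'
from m import *
a=load('scene');b=load('side')
for n,c,bx in (('scene',a,dict(t1=(165,212,189,242),t2=(347,202,367,230),t3=(365,224,386,252))),('side',b,dict(t1=(332,160,352,184),t2=(246,262,270,288),t3=(209,254,233,280)))):
    W=cloud(c)
    for k,v in bx.items(): rect(grow(c,W,v,.042,.05),n+k)
    # any other small objects
    m=((W[...,2]>.015)&(W[...,0]>.25)&(W[...,0]<1.0)&(abs(W[...,1])<.7)).astype(np.uint8)
    k,l,s,ce=cv2.connectedComponentsWithStats(m)
    for i in range(1,k):
        if s[i,4]>30:
            p=W[l==i]; print(n,s[i],np.round(np.nanmin(p,0),3),np.round(np.nanmax(p,0),3))
    # deck
    bx=(205,240,350,320) if n=='scene' else (175,140,290,230)
    rect(grow(c,W,bx,.0735,.0785),n+' deck')
    rect(grow(c,W,(385,185,425,245) if n=='scene' else (190,268,232,318),.058,.065),n+' holder')
    rect(grow(c,W,(385,185,425,245) if n=='scene' else (190,258,232,318),.10,.125),n+' handle')
    rect(grow(c,W,(205,200,330,250) if n=='scene' else (250,165,325,250),.09,.098),n+' fronttop')
E
cat > z.py <<'E'
E
python3 -c "
from m import *
a=load('scene')['image'][195:335,200:360];b=load('side')['image'][135:250,170:330]
cv2.imwrite('pics/z1.png',np.vstack([cv2.resize(a,(640,560//2*1),interpolation=2),cv2.resize(b,(640,300),interpolation=2)]))"
```

```text
scenet1 126 c 438.3 -269.6 size 47.6 39.3 ang 18.6 z [0.0425 0.0454 0.0479]
scenet2 112 c 446.5 256.3 size 37.6 47.4 ang 71.4 z [0.0427 0.0451 0.0484]
scenet3 140 c 553.5 280.2 size 38.4 47.9 ang 78.7 z [0.0426 0.0456 0.0477]
scene [   0    0   87  145 5330] [ 0.25  -0.7    0.227] [ 0.477 -0.394  0.633]
scene [230   0  19  31 295] [ 0.25  -0.071  0.508] [ 0.269 -0.028  0.584]
scene [441 165  36  18 480] [0.25  0.603 0.015] [0.304 0.699 0.056]
scene [114 180  39  33 840] [ 0.264 -0.457  0.016] [ 0.349 -0.348  0.088]
scene [ 377  187   56   89 2292] [0.362 0.329 0.015] [0.701 0.415 0.153]
scene [188 199  16  15 207] [ 0.33  -0.236  0.015] [ 0.375 -0.192  0.05 ]
scene [349 205  14  17 209] [0.418 0.233 0.016] [0.471 0.279 0.05 ]
scene [  211   206   138   126 13235] [ 0.475 -0.16   0.015] [0.823 0.147 0.112]
scene [167 215  17  19 231] [ 0.413 -0.293  0.015] [ 0.465 -0.245  0.05 ]
scene [434 218  37  31 831] [0.539 0.453 0.015] [0.613 0.528 0.066]
scene [367 227  16  18 256] [0.527 0.259 0.015] [0.579 0.302 0.049]
scene [ 114  265   51   40 1172] [ 0.618 -0.392  0.015] [ 0.737 -0.275  0
[... 1305 characters left out ...]
43 664] [0.647 0.336 0.015] [0.697 0.386 0.154]
side [210 255  21  21 260] [0.527 0.26  0.016] [0.578 0.306 0.05 ]
side [247 264  21  22 275] [0.421 0.236 0.015] [0.471 0.284 0.049]
side [193 273  36  43 920] [0.476 0.348 0.015] [0.542 0.417 0.123]
side [229 292  37  41 902] [0.363 0.336 0.015] [0.439 0.41  0.065]
side [143 298  40  39 954] [0.539 0.457 0.015] [0.612 0.528 0.067]
side deck 2199 c 648.6 -2.9 size 300.4 339.1 ang 88.8 z [0.0737 0.0753 0.0778]
side holder 327 c 486.0 381.5 size 112.4 66.1 ang 2.4 z [0.0583 0.0606 0.0636]
side handle 136 c 508.3 383.4 size 25.9 26.5 ang 73.3 z [0.1027 0.1177 0.1216]
side fronttop 279 c 485.0 -1.1 size 302.9 13.6 ang 88.7 z [0.0905 0.0935 0.0964]
```

View pics/z1.png

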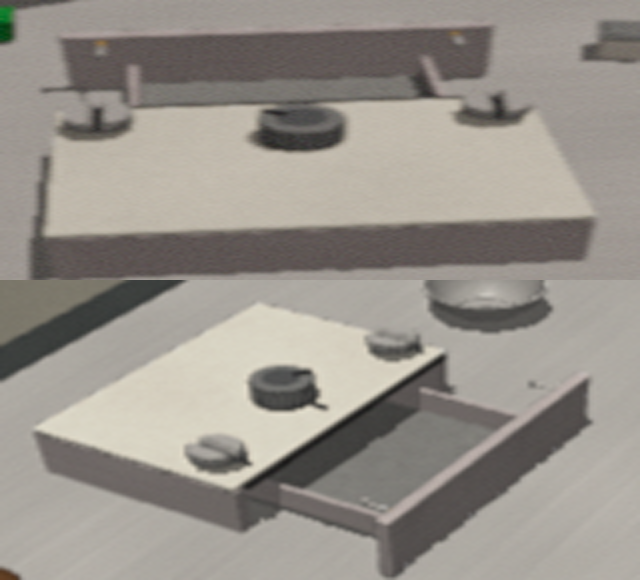

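The crops show both cams with their slots near case-x, the vent rib at front left, and an empty drawer. There are three tubs. I'm moving above tub 1 now and will refine with the wrist camera.

Request:
step_arm(increments=[{"tx":18,"ty":33,"tz":-2,"az":8,"claw":1},{"tx":18,"ty":33,"tz":-2,"az":8},{"tx":18,"ty":33,"tz":-2,"az":8},{"tx":18,"ty":33,"tz":-2,"az":8},{"tx":18,"ty":33,"tz":-2,"az":8},{"tx":18,"ty":33,"tz":-2,"az":8},{"tx":18,"ty":33,"tz":-2,"az":8},{"tx":18,"ty":33,"tz":-2,"az":8},{"tx":18,"ty":33,"tz":-2,"az":8},{"tx":18,"ty":33,"tz":-2,"az":8},{"tx":17,"ty":34,"tz":-2,"az":8},{}], newtons=20)

```text
$.increments[0]: bad value
```

```bash
cat > w.py <<'E'
from m import *
def tubs(name='wrist',z0=.04,z1=.051):
    c=cap(name); W=cloud(c); m=((W[...,2]>z0)&(W[...,2]<z1)).astype(np.uint8)
    k,l,s,ce=cv2.connectedComponentsWithStats(m)
    for i in range(1,k):
        if s[i,4]>40:
            rect(W[l==i],f'{name} {s[i].tolist()} bgr {np.round(c["image"][l==i].mean(0))}')
    return c
E
python3 - <<'E'
from w import *
st(); c=tubs(); cv2.imwrite('pics/w1.png',c['image'])
E
```

```text
{'time_s': 0.1, 'tcp_pos': [0.2406, -0.6302, 0.2447], 'eef_rot': [179.9139, -0.0069, -159.1037], 'contact_force': [0.3426, 0.8958, 0.1076], 'moment': [-0.0409, 0.0166, 0.035], 'gripper_width': 0.0877, 'joints': [-52.5921, 20.5878, 0.639, -0.019, -70.1357, -16.5051]}
```

View pics/w1.png

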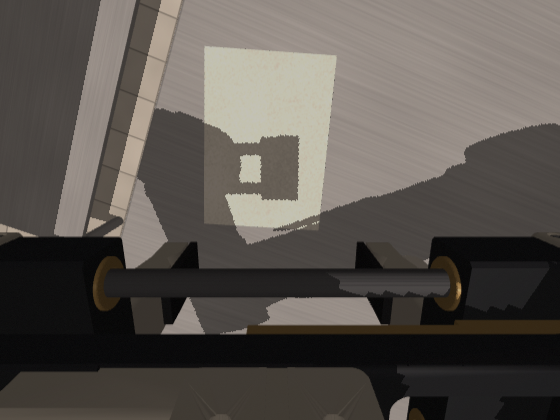

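The arm did not move; row 0 was refused, probably because it needs all seven keys. The wrist view shows only paper, with the fingers at the bottom.

Request:
step_arm(increments=[{"tx":18,"ty":33,"tz":-2,"ax":0,"ay":0,"az":8,"claw":1},{"tx":18,"ty":33,"tz":-2,"ax":0,"ay":0,"az":8,"claw":1},{"tx":18,"ty":33,"tz":-2,"ax":0,"ay":0,"az":8,"claw":1},{"tx":18,"ty":33,"tz":-2,"ax":0,"ay":0,"az":8,"claw":1},{"tx":18,"ty":33,"tz":-2,"ax":0,"ay":0,"az":8,"claw":1},{"tx":18,"ty":33,"tz":-2,"ax":0,"ay":0,"az":8,"claw":1},{"tx":18,"ty":33,"tz":-2,"ax":0,"ay":0,"az":8,"claw":1},{"tx":18,"ty":33,"tz":-2,"ax":0,"ay":0,"az":8,"claw":1},{"tx":18,"ty":33,"tz":-2,"ax":0,"ay":0,"az":8,"claw":1},{"tx":18,"ty":33,"tz":-2,"ax":0,"ay":0,"az":8,"claw":1},{"tx":17,"ty":34,"tz":-2,"ax":0,"ay":0,"az":8,"claw":1},{"tx":0,"ty":0,"tz":0,"ax":0,"ay":0,"az":0,"claw":1}], newtons=20)

```text
time_s: 1.35
tcp_pos: [0.4392, -0.2636, 0.2233]
eef_rot: [-180.0, 0.0, -70.6]
contact_force: [-1.3, -0.2, 0.5]
gripper_width: 0.0876
```

```bash
python3 - <<'E'
from w import *
st(); c=tubs(); print(-c['R'].T@c['t'],c['R'])
E
```

```text
{'time_s': 1.35, 'tcp_pos': [0.4392, -0.2636, 0.2233], 'eef_rot': [-179.9808, 0.022, -70.6344], 'contact_force': [-1.2521, -0.1801, 0.5087], 'moment': [-0.0115, 0.1688, -0.0035], 'gripper_width': 0.0876, 'joints': [-9.0019, 6.1098, -21.4511, -0.0321, -62.4327, 28.3824]}
wrist [0, 0, 124, 111, 2168] bgr [100. 105. 112.] 2168 c 673.1 -323.2 size 116.4 96.3 ang 19.2 z [0.0407 0.0471 0.0506]
wrist [466, 55, 35, 74, 593] bgr [73. 81. 88.] 593 c 286.3 -427.7 size 30.1 66.7 ang 29.0 z [0.0408 0.0458 0.0505]
wrist [419, 56, 30, 73, 339] bgr [69. 76. 83.] 339 c 330.7 -410.3 size 20.4 66.4 ang 16.0 z [0.0406 0.0457 0.0505]
wrist [404, 146, 9, 10, 47] bgr [72. 79. 86.] 47 c 329.1 -352.1 size 3.5 9.4 ang 9.4 z [0.0404 0.0458 0.0504]
wrist [260, 171, 42, 38, 1524] bgr [56. 58. 61.] 1524 c 437.1 -269.7 size 43.3 39.8 ang 18.7 z [0.0433 0.0457 0.0474]
wrist [0, 201, 96, 36, 516] bgr [56. 58. 64.] 516 c 665.9 -157.1 size 5.4 103.6 ang 86.7 z [0.0405 0.0454 0.0505]
wrist [312, 237, 44, 31, 969] bgr [29. 58. 23.] 969 c 352.3 -216.7 size 40.6 40.3 ang 89.5 z [0.0426 0.0459 0.0474]
[ 0.46296611 -0.33032951  0.36298487] [[-9.43487112e-01 -3.31408427e-01  7.23742768e-04]
 [-3.19475908e-01  9.10092816e-01  2.63943574e-01]
 [-8.81317979e-02  2.48796142e-01 -9.64537851e-01]]
```

Request:
step_arm(increments=[{"tx":-2,"ty":-6,"tz":-40,"ax":0,"ay":0,"az":-0.7,"claw":1},{"tx":0,"ty":0,"tz":-40,"ax":0,"ay":0,"az":0,"claw":1},{"tx":0,"ty":0,"tz":-40,"ax":0,"ay":0,"az":0,"claw":1},{"tx":0,"ty":0,"tz":-30,"ax":0,"ay":0,"az":0,"claw":1},{"tx":0,"ty":0,"tz":-20,"ax":0,"ay":0,"az":0,"claw":1},{"tx":0,"ty":0,"tz":-10,"ax":0,"ay":0,"az":0,"claw":1},{"tx":0,"ty":0,"tz":0,"ax":0,"ay":0,"az":0,"claw":1},{"tx":0,"ty":0,"tz":0,"ax":0,"ay":0,"az":0,"claw":-0.3},{"tx":0,"ty":0,"tz":0,"ax":0,"ay":0,"az":0,"claw":-0.3},{"tx":0,"ty":0,"tz":0,"ax":0,"ay":0,"az":0,"claw":-0.3},{"tx":0,"ty":0,"tz":0,"ax":0,"ay":0,"az":0,"claw":-0.3},{"tx":0,"ty":0,"tz":0,"ax":0,"ay":0,"az":0,"claw":-0.3}], newtons=20)

```text
time_s: 2.6
tcp_pos: [0.436, -0.2726, 0.0441]
eef_rot: [-180.0, -0.0, -71.8]
contact_force: [0.1, -0.1, 0.5]
gripper_width: 0.0532
```

Request:
step_arm(increments=[{"tx":0,"ty":0,"tz":0,"ax":0,"ay":0,"az":0,"claw":-0.3},{"tx":0,"ty":0,"tz":0,"ax":0,"ay":0,"az":0,"claw":-0.3},{"tx":0,"ty":0,"tz":0,"ax":0,"ay":0,"az":0,"claw":-0.3},{"tx":0,"ty":0,"tz":20,"ax":0,"ay":0,"az":0,"claw":-0.3},{"tx":0,"ty":0,"tz":40,"ax":0,"ay":0,"az":0,"claw":-0.3},{"tx":0,"ty":0,"tz":40,"ax":0,"ay":0,"az":0,"claw":-0.3},{"tx":10,"ty":20,"tz":30,"ax":0,"ay":0,"az":-3,"claw":-0.3},{"tx":22,"ty":38,"tz":0,"ax":0,"ay":0,"az":-5,"claw":-0.3},{"tx":25,"ty":42,"tz":0,"ax":0,"ay":0,"az":-5,"claw":-0.3},{"tx":25,"ty":42,"tz":0,"ax":0,"ay":0,"az":-4,"claw":-0.3},{"tx":22,"ty":40,"tz":0,"ax":0,"ay":0,"az":-2.4,"claw":-0.3},{"tx":12,"ty":29,"tz":0,"ax":0,"ay":0,"az":0,"claw":-0.3}], newtons=20)

```text
time_s: 3.8
tcp_pos: [0.5528, -0.0591, 0.1732]
eef_rot: [180.0, -0.0, -91.2]
contact_force: [-0.2, 1.1, -1.2]
gripper_width: 0.044
```

```bash
python3 - <<'E'
from w import *
st(); c=cap('wrist','w2'); W=cloud(c)
# front panel top edge, deck front edge
p=W[(W[...,2]>.090)&(W[...,2]<.098)&(W[...,0]<.52)]; rect(p,'panel')
p=W[(W[...,2]>.0735)&(W[...,2]<.0785)&(W[...,0]>.59)&(abs(W[...,1])<.14)]; rect(p,'deck')
p=W[(W[...,2]>.105)&(W[...,2]<.111)&(W[...,0]>.62)&(abs(W[...,1])<.05)]; rect(p,'ring')
E
```

```text
{'time_s': 3.8, 'tcp_pos': [0.5528, -0.0591, 0.1732], 'eef_rot': [179.977, -0.0004, -91.221], 'contact_force': [-0.2009, 1.0728, -1.2387], 'moment': [-0.0692, 0.1087, 0.0485], 'gripper_width': 0.044, 'joints': [14.0719, 12.8294, -20.2697, -0.0068, -56.9232, -15.2891]}
panel 2747 c 482.7 -91.5 size 123.1 12.9 ang 88.8 z [0.092  0.0953 0.0965]
deck 23299 c 693.7 -47.4 size 170.0 185.2 ang 0.0 z [0.0749 0.0762 0.0773]
ring few
```

View pics/w2.png

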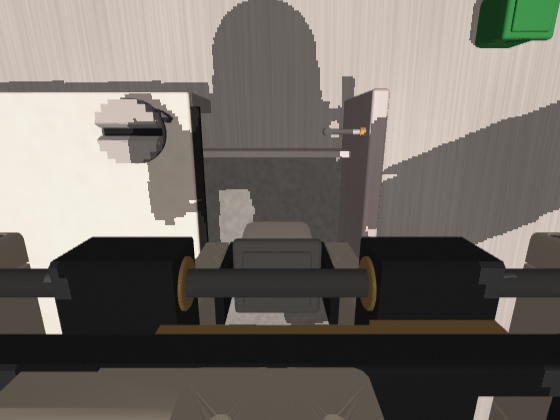

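The wrist view shows the tub held over the gap between the case (left) and the panel (right). The right cam slot is at (132,131), nearly along case x. I'm lowering the tub.

Request:
step_arm(increments=[{"tx":-1,"ty":-2,"tz":-30,"ax":0,"ay":0,"az":0,"claw":-0.3},{"tx":0,"ty":0,"tz":-35,"ax":0,"ay":0,"az":0,"claw":-0.3},{"tx":0,"ty":0,"tz":-30,"ax":0,"ay":0,"az":0,"claw":-0.3},{"tx":0,"ty":0,"tz":-18,"ax":0,"ay":0,"az":0,"claw":-0.3},{"tx":0,"ty":0,"tz":-6,"ax":0,"ay":0,"az":0,"claw":-0.3},{"tx":0,"ty":0,"tz":0,"ax":0,"ay":0,"az":0,"claw":-0.3},{"tx":0,"ty":0,"tz":0,"ax":0,"ay":0,"az":0,"claw":0.3},{"tx":0,"ty":0,"tz":0,"ax":0,"ay":0,"az":0,"claw":0.3},{"tx":0,"ty":0,"tz":0,"ax":0,"ay":0,"az":0,"claw":0.3},{"tx":0,"ty":0,"tz":30,"ax":0,"ay":0,"az":0,"claw":0.3},{"tx":0,"ty":0,"tz":45,"ax":0,"ay":0,"az":0,"claw":0.5},{"tx":0,"ty":0,"tz":45,"ax":0,"ay":0,"az":0,"claw":1}], newtons=20)

```text
time_s: 5.05
tcp_pos: [0.5502, -0.0637, 0.1758]
eef_rot: [179.9, -0.0, -91.2]
contact_force: [1.8, 0.6, 0.1]
gripper_width: 0.0679
```

Request:
step_arm(increments=[{"tx":-8,"ty":25,"tz":30,"ax":0,"ay":0,"az":0,"claw":1},{"tx":-14,"ty":43,"tz":10,"ax":0,"ay":0,"az":-2,"claw":1},{"tx":-14,"ty":43,"tz":0,"ax":0,"ay":0,"az":-2,"claw":1},{"tx":-14,"ty":43,"tz":0,"ax":0,"ay":0,"az":-3,"claw":1},{"tx":-14,"ty":43,"tz":0,"ax":0,"ay":0,"az":-3,"claw":1},{"tx":-14,"ty":43,"tz":0,"ax":0,"ay":0,"az":-3,"claw":1},{"tx":-14,"ty":43,"tz":0,"ax":0,"ay":0,"az":-2,"claw":1},{"tx":-12,"ty":40,"tz":0,"ax":0,"ay":0,"az":0,"claw":1},{"tx":0,"ty":0,"tz":0,"ax":0,"ay":0,"az":0,"claw":1}])

```text
time_s: 5.95
tcp_pos: [0.4458, 0.2633, 0.2149]
eef_rot: [-180.0, 0.1, -106.0]
contact_force: [0.3, -0.8, -0.3]
gripper_width: 0.0874
```

```bash
python3 - <<'E'
from w import *
st(); c=tubs()
W=cloud(cap('scene'));rect(W[(W[...,2]>.052)&(W[...,2]<.06)&(W[...,0]>.5)&(W[...,0]<.6)&(abs(W[...,1]+.06)<.05)],'in drawer')
E
```

```text
{'time_s': 5.95, 'tcp_pos': [0.4458, 0.2633, 0.2149], 'eef_rot': [-179.9766, 0.0796, -105.9677], 'contact_force': [0.3101, -0.8053, -0.3209], 'moment': [-0.0335, 0.028, 0.0024], 'gripper_width': 0.0874, 'joints': [52.3096, 7.0058, -21.5957, -0.0088, -61.3159, -68.2732]}
wrist [174, 0, 30, 96, 244] bgr [53. 55. 61.] 244 c 483.8 107.4 size 80.9 10.4 ang 81.3 z [0.0405 0.0454 0.0502]
wrist [39, 44, 124, 43, 960] bgr [134. 139. 154.] 960 c 570.3 97.8 size 5.9 122.1 ang 88.6 z [0.041  0.0441 0.0454]
wrist [0, 118, 74, 34, 226] bgr [61. 64. 71.] 226 c 658.9 143.0 size 80.2 12.2 ang 7.8 z [0.0408 0.0458 0.0504]
wrist [254, 171, 43, 39, 1607] bgr [112. 117. 123.] 1607 c 445.5 257.2 size 40.5 43.1 ang 74.7 z [0.0432 0.0457 0.0473]
wrist [165, 220, 44, 36, 1025] bgr [103. 107. 113.] 1025 c 552.1 281.1 size 40.1 44.5 ang 75.0 z [0.0424 0.0453 0.0472]
wrist [312, 247, 44, 17, 188] bgr [12. 12. 65.] 188 c 403.6 345.1 size 14.5 47.0 ang 79.9 z [0.0403 0.0452 0.0504]
wrist [277, 297, 11, 28, 48] bgr [68. 74. 80.] 48 c 476.1 391.9 size 0.6 38.1 ang 2.3 z [0.0408 0.0451 0.0502]
in drawer 149 c 551.7 -60.8 size 37.8 45.4 ang 86.5 z [0.0524 0.055  0.0574]
```

Request:
step_arm(increments=[{"tx":0,"ty":-4,"tz":-40,"ax":0,"ay":0,"az":0.7,"claw":1},{"tx":0,"ty":0,"tz":-40,"ax":0,"ay":0,"az":0,"claw":1},{"tx":0,"ty":0,"tz":-40,"ax":0,"ay":0,"az":0,"claw":1},{"tx":0,"ty":0,"tz":-30,"ax":0,"ay":0,"az":0,"claw":1},{"tx":0,"ty":0,"tz":-21,"ax":0,"ay":0,"az":0,"claw":0.5},{"tx":0,"ty":0,"tz":0,"ax":0,"ay":0,"az":0,"claw":-0.3},{"tx":0,"ty":0,"tz":0,"ax":0,"ay":0,"az":0,"claw":-0.3},{"tx":0,"ty":0,"tz":0,"ax":0,"ay":0,"az":0,"claw":-0.3},{"tx":0,"ty":0,"tz":0,"ax":0,"ay":0,"az":0,"claw":-0.3},{"tx":0,"ty":0,"tz":0,"ax":0,"ay":0,"az":0,"claw":-0.3},{"tx":0,"ty":0,"tz":0,"ax":0,"ay":0,"az":0,"claw":-0.3},{"tx":0,"ty":0,"tz":0,"ax":0,"ay":0,"az":0,"claw":-0.3}], newtons=20)

```text
time_s: 7.25
tcp_pos: [0.4471, 0.2559, 0.0446]
eef_rot: [-180.0, 0.1, -105.5]
contact_force: [-2.4, -0.6, 7.8]
gripper_width: 0.0435
```

Request:
step_arm(increments=[{"tx":0,"ty":0,"tz":20,"ax":0,"ay":0,"az":0,"claw":-0.3},{"tx":0,"ty":0,"tz":40,"ax":0,"ay":0,"az":0,"claw":-0.3},{"tx":5,"ty":0,"tz":40,"ax":0,"ay":0,"az":0,"claw":-0.3},{"tx":10,"ty":-25,"tz":30,"ax":0,"ay":0,"az":1.3,"claw":-0.3},{"tx":16,"ty":-43,"tz":0,"ax":0,"ay":0,"az":3,"claw":-0.3},{"tx":17,"ty":-43,"tz":0,"ax":0,"ay":0,"az":3,"claw":-0.3},{"tx":17,"ty":-43,"tz":0,"ax":0,"ay":0,"az":3,"claw":-0.3},{"tx":17,"ty":-43,"tz":0,"ax":0,"ay":0,"az":3,"claw":-0.3},{"tx":15,"ty":-43,"tz":0,"ax":0,"ay":0,"az":1,"claw":-0.3},{"tx":7,"ty":-20,"tz":0,"ax":0,"ay":0,"az":0,"claw":-0.3},{"tx":0,"ty":0,"tz":0,"ax":0,"ay":0,"az":0,"claw":-0.3}])

```text
time_s: 8.35
tcp_pos: [0.5511, -0.0072, 0.1734]
eef_rot: [180.0, -0.0, -91.4]
contact_force: [-0.3, 0.7, -0.8]
gripper_width: 0.0437
```

Request:
step_arm(increments=[{"tx":-5,"ty":4,"tz":-30,"ax":0,"ay":0,"az":0,"claw":-0.3},{"tx":0,"ty":0,"tz":-35,"ax":0,"ay":0,"az":0,"claw":-0.3},{"tx":0,"ty":0,"tz":-30,"ax":0,"ay":0,"az":0,"claw":-0.3},{"tx":0,"ty":0,"tz":-18,"ax":0,"ay":0,"az":0,"claw":-0.3},{"tx":0,"ty":0,"tz":-6,"ax":0,"ay":0,"az":0,"claw":-0.3},{"tx":0,"ty":0,"tz":0,"ax":0,"ay":0,"az":0,"claw":-0.3},{"tx":0,"ty":0,"tz":0,"ax":0,"ay":0,"az":0,"claw":0.3},{"tx":0,"ty":0,"tz":0,"ax":0,"ay":0,"az":0,"claw":0.3},{"tx":0,"ty":0,"tz":0,"ax":0,"ay":0,"az":0,"claw":0.3},{"tx":0,"ty":0,"tz":30,"ax":0,"ay":0,"az":0,"claw":0.3},{"tx":0,"ty":0,"tz":45,"ax":0,"ay":0,"az":0,"claw":0.5},{"tx":0,"ty":0,"tz":45,"ax":0,"ay":0,"az":0,"claw":1}])

```text
time_s: 9.55
tcp_pos: [0.545, -0.0007, 0.1757]
eef_rot: [179.9, -0.0, -91.2]
contact_force: [1.5, 1.2, -0.3]
gripper_width: 0.0681
```

Request:
step_arm(increments=[{"tx":0,"ty":35,"tz":30,"ax":0,"ay":0,"az":0,"claw":1},{"tx":0,"ty":43,"tz":10,"ax":0,"ay":0,"az":-2,"claw":1},{"tx":0,"ty":43,"tz":0,"ax":0,"ay":0,"az":-3,"claw":1},{"tx":1,"ty":43,"tz":0,"ax":0,"ay":0,"az":-3,"claw":1},{"tx":2,"ty":43,"tz":0,"ax":0,"ay":0,"az":-3,"claw":1},{"tx":2,"ty":43,"tz":0,"ax":0,"ay":0,"az":-2.5,"claw":1},{"tx":1,"ty":30,"tz":0,"ax":0,"ay":0,"az":0,"claw":1},{"tx":0,"ty":0,"tz":0,"ax":0,"ay":0,"az":0,"claw":1}])

```text
time_s: 10.35
tcp_pos: [0.5515, 0.2829, 0.2141]
eef_rot: [180.0, 0.0, -104.5]
contact_force: [-0.5, 0.2, -0.7]
gripper_width: 0.0874
```

```bash
python3 - <<'E'
from w import *
st(); c=tubs();cv2.imwrite('pics/w3.png',c['image'])
W=cloud(c)
rect(W[(W[...,2]>.058)&(W[...,2]<.065)&(W[...,0]>.44)&(W[...,0]<.57)&(abs(W[...,1]-.38)<.05)],'holder')
rect(W[(W[...,2]>.117)&(W[...,2]<.126)&(W[...,0]>.44)&(W[...,0]<.57)&(abs(W[...,1]-.38)<.05)],'handle')
W=cloud(cap('scene'));rect(W[(W[...,2]>.052)&(W[...,2]<.06)&(W[...,0]>.5)&(W[...,0]<.6)&(abs(W[...,1]+.0)<.04)],'in drawer')
E
```

```text
{'time_s': 10.35, 'tcp_pos': [0.5515, 0.2829, 0.2141], 'eef_rot': [179.9912, 0.0014, -104.5252], 'contact_force': [-0.5314, 0.1515, -0.7467], 'moment': [-0.0687, 0.1737, -0.0289], 'gripper_width': 0.0874, 'joints': [45.1754, 16.6329, -9.2033, -0.0092, -64.1671, -59.6966]}
wrist [148, 0, 92, 24, 662] bgr [140. 145. 160.] 662 c 580.4 97.7 size 6.1 83.1 ang 88.5 z [0.0406 0.0441 0.0456]
wrist [289, 0, 22, 42, 97] bgr [60. 62. 69.] 97 c 495.6 131.2 size 10.4 35.6 ang 17.1 z [0.0411 0.0452 0.0505]
wrist [0, 60, 169, 60, 540] bgr [69. 72. 80.] 540 c 707.0 142.0 size 174.1 11.9 ang 2.6 z [0.0406 0.0457 0.0506]
wrist [254, 176, 43, 39, 1590] bgr [125. 130. 138.] 1590 c 552.4 281.0 size 39.7 44.0 ang 75.0 z [0.0431 0.0457 0.0474]
wrist [402, 209, 66, 50, 373] bgr [13. 13. 64.] 373 c 406.7 347.2 size 80.5 39.0 ang 26.8 z [0.0406 0.0456 0.0503]
wrist [301, 236, 59, 19, 247] bgr [76. 83. 90.] 247 c 509.8 348.8 size 63.7 1.7 ang 1.8 z [0.0405 0.0454 0.0503]
holder 1064 c 511.8 380.5 size 57.5 65.4 ang 2.2 z [0.0604 0.0623 0.0635]
handle 762 c 508.8 380.0 size 25.2 26.0 ang 72.6 z [0.1184 0.1211 0.1223]
in drawer 147 c 544.0 0.8 size 39.1 47.4 ang 89.4 z [0.0525 0.0548 0.0577]
```

Request:
step_arm(increments=[{"tx":1,"ty":-1,"tz":-40,"ax":0,"ay":0,"az":-0.5,"claw":1},{"tx":0,"ty":0,"tz":-40,"ax":0,"ay":0,"az":0,"claw":1},{"tx":0,"ty":0,"tz":-40,"ax":0,"ay":0,"az":0,"claw":1},{"tx":0,"ty":0,"tz":-30,"ax":0,"ay":0,"az":0,"claw":1},{"tx":0,"ty":0,"tz":-20,"ax":0,"ay":0,"az":0,"claw":0.5},{"tx":0,"ty":0,"tz":0,"ax":0,"ay":0,"az":0,"claw":-0.3},{"tx":0,"ty":0,"tz":0,"ax":0,"ay":0,"az":0,"claw":-0.3},{"tx":0,"ty":0,"tz":0,"ax":0,"ay":0,"az":0,"claw":-0.3},{"tx":0,"ty":0,"tz":0,"ax":0,"ay":0,"az":0,"claw":-0.3},{"tx":0,"ty":0,"tz":0,"ax":0,"ay":0,"az":0,"claw":-0.3},{"tx":0,"ty":0,"tz":0,"ax":0,"ay":0,"az":0,"claw":-0.3},{"tx":0,"ty":0,"tz":0,"ax":0,"ay":0,"az":0,"claw":-0.3}])

```text
time_s: 11.65
tcp_pos: [0.5531, 0.2788, 0.0458]
eef_rot: [-179.9, 0.1, -105.2]
contact_force: [-2.3, -0.7, 7.0]
gripper_width: 0.0439
```

Request:
step_arm(increments=[{"tx":0,"ty":0,"tz":20,"ax":0,"ay":0,"az":0,"claw":-0.3},{"tx":0,"ty":0,"tz":40,"ax":0,"ay":0,"az":0,"claw":-0.3},{"tx":0,"ty":0,"tz":40,"ax":0,"ay":0,"az":0,"claw":-0.3},{"tx":0,"ty":-25,"tz":30,"ax":0,"ay":0,"az":2,"claw":-0.3},{"tx":0,"ty":-43,"tz":0,"ax":0,"ay":0,"az":3,"claw":-0.3},{"tx":0,"ty":-43,"tz":0,"ax":0,"ay":0,"az":3,"claw":-0.3},{"tx":-1,"ty":-43,"tz":0,"ax":0,"ay":0,"az":3,"claw":-0.3},{"tx":-1,"ty":-43,"tz":0,"ax":0,"ay":0,"az":2.8,"claw":-0.3},{"tx":0,"ty":-25,"tz":0,"ax":0,"ay":0,"az":0,"claw":-0.3},{"tx":0,"ty":0,"tz":0,"ax":0,"ay":0,"az":0,"claw":-0.3}])

```text
time_s: 12.65
tcp_pos: [0.5501, 0.0536, 0.1747]
eef_rot: [180.0, -0.0, -91.6]
contact_force: [0.4, 0.8, -1.2]
gripper_width: 0.0438
```

Request:
step_arm(increments=[{"tx":-2,"ty":3,"tz":-30,"ax":0,"ay":0,"az":0,"claw":-0.3},{"tx":0,"ty":0,"tz":-35,"ax":0,"ay":0,"az":0,"claw":-0.3},{"tx":0,"ty":0,"tz":-30,"ax":0,"ay":0,"az":0,"claw":-0.3},{"tx":0,"ty":0,"tz":-18,"ax":0,"ay":0,"az":0,"claw":-0.3},{"tx":0,"ty":0,"tz":-6,"ax":0,"ay":0,"az":0,"claw":-0.3},{"tx":0,"ty":0,"tz":0,"ax":0,"ay":0,"az":0,"claw":-0.3},{"tx":0,"ty":0,"tz":0,"ax":0,"ay":0,"az":0,"claw":0.3},{"tx":0,"ty":0,"tz":0,"ax":0,"ay":0,"az":0,"claw":0.3},{"tx":0,"ty":0,"tz":0,"ax":0,"ay":0,"az":0,"claw":0.3},{"tx":0,"ty":0,"tz":30,"ax":0,"ay":0,"az":0,"claw":0.3},{"tx":0,"ty":0,"tz":45,"ax":0,"ay":0,"az":0,"claw":0.3},{"tx":0,"ty":0,"tz":45,"ax":0,"ay":0,"az":0,"claw":0.3}])

```text
time_s: 13.85
tcp_pos: [0.5483, 0.0593, 0.1768]
eef_rot: [179.9, -0.0, -91.4]
contact_force: [1.3, 0.6, 0.2]
gripper_width: 0.0568
```

```bash
python3 - <<'E'
from w import *
st(); a=cap('scene'); b=cap('side','d2'); 
cv2.imwrite('pics/both2.png',np.hstack([a['image'][170:320,160:440],b['image'][130:280,180:460]]))
c=cap('wrist','w4'); W=cloud(c)
cv2.imwrite('pics/z2.png',np.vstack([cv2.imread('pics/both2.png'),c['image']]))
for n in('scene','side'):
    V=cloud(load(n)); 
    for y in(-.06,0,.057): rect(V[(V[...,2]>.052)&(V[...,2]<.06)&(V[...,0]>.5)&(V[...,0]<.6)&(abs(V[...,1]-y)<.03)],n)
    rect(V[(V[...,2]>.09)&(V[...,2]<.098)&(V[...,0]<.51)&(V[...,0]>.45)&(abs(V[...,1])<.17)],n+'panel')
E
```

```text
{'time_s': 13.85, 'tcp_pos': [0.5483, 0.0593, 0.1768], 'eef_rot': [179.9272, -0.0377, -91.392], 'contact_force': [1.346, 0.6025, 0.2076], 'moment': [0.123, -0.1401, 0.0152], 'gripper_width': 0.0568, 'joints': [26.5222, 12.2531, -20.5077, -0.001, -57.3212, -27.9137]}
scene 155 c 554.1 -60.6 size 37.8 43.9 ang 87.4 z [0.0527 0.0551 0.0576]
scene 148 c 545.6 0.8 size 39.3 47.9 ang 89.9 z [0.0525 0.055  0.0581]
scene 150 c 548.7 61.7 size 38.8 45.0 ang 87.8 z [0.0524 0.0554 0.0581]
scenepanel 366 c 489.0 -2.1 size 297.0 19.4 ang 88.6 z [0.0906 0.0939 0.0967]
side 77 c 553.1 -56.4 size 35.8 41.1 ang 88.5 z [0.0522 0.0545 0.058 ]
side 82 c 544.4 3.6 size 39.8 41.9 ang 87.2 z [0.0523 0.0543 0.0573]
side 98 c 548.8 65.6 size 40.0 41.7 ang 89.1 z [0.0525 0.0544 0.0574]
sidepanel 274 c 488.9 0.5 size 295.9 15.0 ang 89.1 z [0.0904 0.0931 0.0965]
```

```bash
python3 -c "
import cv2,numpy as np
a=cv2.imread('pics/both2.png'); cv2.imwrite('pics/z3.png',cv2.resize(a,None,fx=1.42,fy=1.42))"
```

```text
(no output)
```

View pics/z2.png

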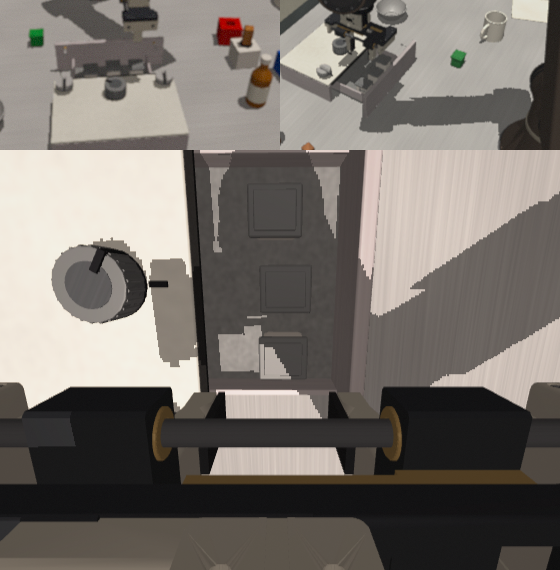

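All three tubs sit in the drawer (wrist view: lids at (275,210), (285,288) and (283,357)). The vent rib shows at (98,260) and the deck mark at (158,284). Next I push the drawer in.

Request:
step_arm(increments=[{"tx":-25,"ty":-10,"tz":10,"ax":0,"ay":0,"az":0,"claw":-1},{"tx":-40,"ty":-25,"tz":0,"ax":0,"ay":0,"az":0,"claw":-1},{"tx":-40,"ty":-25,"tz":0,"ax":0,"ay":0,"az":0,"claw":-1},{"tx":-13,"ty":-3,"tz":-25,"ax":0,"ay":0,"az":0,"claw":-1},{"tx":0,"ty":0,"tz":-40,"ax":0,"ay":0,"az":0,"claw":-1},{"tx":0,"ty":0,"tz":-40,"ax":0,"ay":0,"az":0,"claw":-1},{"tx":0,"ty":0,"tz":-11,"ax":0,"ay":0,"az":0,"claw":-1},{"tx":10,"ty":0,"tz":0,"ax":0,"ay":0,"az":0,"claw":-1},{"tx":10,"ty":0,"tz":0,"ax":0,"ay":0,"az":0,"claw":-1},{"tx":10,"ty":0,"tz":0,"ax":0,"ay":0,"az":0,"claw":-1}])

```text
time_s: 15.0
tcp_pos: [0.4628, -0.0032, 0.0705]
eef_rot: [-179.9, 0.0, -91.4]
contact_force: [-1.2, 2.1, 2.3]
gripper_width: 0.0003
```

```bash
python3 - <<'E'
from w import *
st(); 
# case frame from scene deck: corners, front edge / back edge fit
for n in('scene','side'):
    V=cloud(cap(n)); d=V[(V[...,2]>.0745)&(V[...,2]<.0775)&(V[...,0]>.6)&(V[...,0]<.85)&(abs(V[...,1])<.17)]
    th=np.radians(-1.2); x=d[:,0]*np.cos(th)+d[:,1]*np.sin(th); y=-d[:,0]*np.sin(th)+d[:,1]*np.cos(th)
    print(n,'x in case dir',np.round(np.percentile(x,[.3,1,99,99.7])*1e3,1),'y',np.round(np.percentile(y,[.3,1,99,99.7])*1e3,1))
    for lo,hi in((-.12,-.06),(.03,.09)):
        k=(y>lo)&(y<hi); print(np.round(np.percentile(x[k],[.5,2,98,99.5])*1e3,1))
    for nm,xs,ys in(('ring',(.63,.73),(-.05,.05)),('camL',(.61,.70),(.08,.16)),('camR',(.61,.70),(-.17,-.09))):
        rect(V[(V[...,2]>.099)&(V[...,2]<.112)&(V[...,0]>xs[0])&(V[...,0]<xs[1])&(V[...,1]>ys[0])&(V[...,1]<ys[1])],n+nm)
E
```

```text
{'time_s': 15.0, 'tcp_pos': [0.4628, -0.0032, 0.0705], 'eef_rot': [-179.898, 0.0334, -91.3779], 'contact_force': [-1.1582, 2.0713, 2.3189], 'moment': [0.4881, 1.6414, 0.1091], 'gripper_width': 0.0003, 'joints': [24.1019, 12.0365, -38.4532, 0.0216, -39.4039, -25.4965]}
scene x in case dir [615.1 619.7 816.7 817.9] y [-141.8 -139.6  153.1  155.6]
[617.8 624.6 815.3 817.1]
[615.6 621.4 815.3 817.6]
scenering 307 c 680.7 -7.5 size 51.8 51.8 ang 67.6 z [0.1012 0.1077 0.1103]
scenecamL 143 c 657.2 114.9 size 40.1 43.5 ang 88.2 z [0.0999 0.1025 0.1049]
scenecamR 151 c 651.5 -128.5 size 40.8 41.7 ang 88.7 z [0.0996 0.1025 0.1047]
side x in case dir [612.5 615.1 815.1 816.5] y [-136.4 -131.6  157.6  159.6]
[624.2 633.6 814.6 816.5]
[614.3 620.4 813.1 816. ]
sidering 162 c 679.1 -2.4 size 47.5 55.5 ang 2.4 z [0.1007 0.1064 0.1103]
sidecamL 85 c 657.7 117.6 size 40.9 40.3 ang 84.3 z [0.0995 0.1016 0.1044]
sidecamR 40 c 659.6 -120.4 size 24.2 43.6 ang 22.8 z [0.0992 0.1015 0.1055]
```

Request:
step_arm(increments=[{"tx":10,"ty":0,"tz":0,"ax":0,"ay":0,"az":0,"claw":-1},{"tx":10,"ty":0,"tz":0,"ax":0,"ay":0,"az":0,"claw":-1},{"tx":10,"ty":0,"tz":0,"ax":0,"ay":0,"az":0,"claw":-1},{"tx":10,"ty":-1,"tz":0,"ax":0,"ay":0,"az":0,"claw":-1},{"tx":10,"ty":0,"tz":0,"ax":0,"ay":0,"az":0,"claw":-1},{"tx":10,"ty":0,"tz":0,"ax":0,"ay":0,"az":0,"claw":-1},{"tx":10,"ty":0,"tz":0,"ax":0,"ay":0,"az":0,"claw":-1},{"tx":10,"ty":-1,"tz":0,"ax":0,"ay":0,"az":0,"claw":-1},{"tx":10,"ty":0,"tz":0,"ax":0,"ay":0,"az":0,"claw":-1},{"tx":10,"ty":0,"tz":0,"ax":0,"ay":0,"az":0,"claw":-1},{"tx":0,"ty":0,"tz":0,"ax":0,"ay":0,"az":0,"claw":-1}])

```text
time_s: 16.2
tcp_pos: [0.563, -0.0053, 0.0695]
eef_rot: [-179.9, 0.0, -91.4]
contact_force: [-0.6, -0.2, -0.2]
gripper_width: 0.0007
```

Request:
step_arm(increments=[{"tx":4,"ty":0,"tz":0,"ax":0,"ay":0,"az":0,"claw":-1},{"tx":4,"ty":0,"tz":0,"ax":0,"ay":0,"az":0,"claw":-1},{"tx":2,"ty":0,"tz":0,"ax":0,"ay":0,"az":0,"claw":-1},{"tx":0,"ty":0,"tz":0,"ax":0,"ay":0,"az":0,"claw":-1},{"tx":0,"ty":0,"tz":0,"ax":0,"ay":0,"az":0,"claw":-1}])

```text
time_s: 16.7
tcp_pos: [0.5711, -0.0055, 0.0697]
eef_rot: [-180.0, 0.0, -91.4]
contact_force: [-0.2, -0.2, -0.0]
gripper_width: 0.0003
```

```bash
python3 - <<'E'
from w import *
st(); 
for n in('scene','side'):
    V=cloud(cap(n)); rect(V[(V[...,2]>.0895)&(V[...,2]<.098)&(V[...,0]<.625)&(V[...,0]>.57)&(abs(V[...,1]-.1)<.05)],n+'panel')
E
```

```text
{'time_s': 16.7, 'tcp_pos': [0.5711, -0.0055, 0.0697], 'eef_rot': [-179.9589, 0.01, -91.3908], 'contact_force': [-0.241, -0.1546, -0.0379], 'moment': [0.0528, 0.1511, 0.0448], 'gripper_width': 0.0003, 'joints': [19.0796, 20.8705, -24.9091, 0.0072, -44.1784, -20.4756]}
scenepanel 154 c 601.1 97.0 size 92.5 15.5 ang 89.3 z [0.0903 0.0944 0.0964]
sidepanel 103 c 600.6 98.6 size 96.9 13.7 ang 88.6 z [0.0902 0.0931 0.0961]
```

Request:
step_arm(increments=[{"tx":2,"ty":0,"tz":0,"ax":0,"ay":0,"az":0,"claw":-1},{"tx":2,"ty":0,"tz":0,"ax":0,"ay":0,"az":0,"claw":-1},{"tx":2,"ty":0,"tz":0,"ax":0,"ay":0,"az":0,"claw":-1},{"tx":0,"ty":0,"tz":0,"ax":0,"ay":0,"az":0,"claw":-1},{"tx":0,"ty":0,"tz":0,"ax":0,"ay":0,"az":0,"claw":-1}])

```text
time_s: 17.3
tcp_pos: [0.5771, -0.0055, 0.0696]
eef_rot: [-180.0, 0.0, -91.4]
contact_force: [0.2, -0.1, -0.1]
gripper_width: 0.0006
```

Request:
step_arm(increments=[{"tx":2,"ty":0,"tz":0,"ax":0,"ay":0,"az":0,"claw":-1},{"tx":0,"ty":0,"tz":0,"ax":0,"ay":0,"az":0,"claw":-1},{"tx":0,"ty":0,"tz":0,"ax":0,"ay":0,"az":0,"claw":-1},{"tx":0,"ty":0,"tz":0,"ax":0,"ay":0,"az":0,"claw":-1}])

```text
time_s: 17.7
tcp_pos: [0.5789, -0.0056, 0.0696]
eef_rot: [-180.0, 0.0, -91.4]
contact_force: [0.0, 0.1, -0.6]
gripper_width: 0.0002
```

Request:
step_arm(increments=[{"tx":2,"ty":0,"tz":0,"ax":0,"ay":0,"az":0,"claw":-1},{"tx":0,"ty":0,"tz":0,"ax":0,"ay":0,"az":0,"claw":-1},{"tx":0,"ty":0,"tz":0,"ax":0,"ay":0,"az":0,"claw":-1},{"tx":0,"ty":0,"tz":0,"ax":0,"ay":0,"az":0,"claw":-1}])

```text
time_s: 18.1
tcp_pos: [0.5804, -0.0056, 0.0695]
eef_rot: [180.0, -0.0, -91.4]
contact_force: [-3.4, 1.2, 1.3]
gripper_width: 0.0004
```

Request:
step_arm(increments=[{"tx":-15,"ty":0,"tz":0,"ax":0,"ay":0,"az":0,"claw":-1},{"tx":-15,"ty":0,"tz":30,"ax":0,"ay":0,"az":0,"claw":-1},{"tx":0,"ty":15,"tz":45,"ax":0,"ay":0,"az":4,"claw":-1},{"tx":-5,"ty":30,"tz":40,"ax":0,"ay":0,"az":8,"claw":-1},{"tx":-5,"ty":40,"tz":25,"ax":0,"ay":0,"az":8,"claw":-1},{"tx":-5,"ty":43,"tz":10,"ax":0,"ay":0,"az":8,"claw":0},{"tx":-5,"ty":43,"tz":10,"ax":0,"ay":0,"az":8,"claw":1},{"tx":-5,"ty":43,"tz":0,"ax":0,"ay":0,"az":8,"claw":1},{"tx":-5,"ty":43,"tz":0,"ax":0,"ay":0,"az":8,"claw":1},{"tx":-5,"ty":43,"tz":0,"ax":0,"ay":0,"az":8,"claw":1},{"tx":-5,"ty":43,"tz":0,"ax":0,"ay":0,"az":8,"claw":1},{"tx":-2,"ty":42,"tz":0,"ax":0,"ay":0,"az":6,"claw":1}])

```text
time_s: 19.3
tcp_pos: [0.5087, 0.3816, 0.2298]
eef_rot: [-179.9, -0.1, -17.1]
contact_force: [-0.1, 0.3, 1.3]
gripper_width: 0.0509
```

```bash
cat > d.py <<'E'
from w import *
def box(V,cx,cy,h,z0,z1,n):
    p=V[(V[...,2]>z0)&(V[...,2]<z1)&(abs(V[...,0]-cx)<h)&(abs(V[...,1]-cy)<h)]; rect(p,n); return p
E
python3 - <<'E'
from d import *
st(); V=cloud(cap('wrist','w5'))
box(V,.509,.38,.045,.117,.126,'handle'); box(V,.509,.38,.05,.058,.0642,'holder')
V=cloud(cap('side'))
box(V,.509,.38,.045,.117,.126,'handle side'); box(V,.509,.38,.05,.058,.066,'holder side')
for n in('side','scene'):
    V=cloud(cap(n)); rect(V[(V[...,2]>.0895)&(V[...,2]<.098)&(V[...,0]<.64)&(V[...,0]>.57)&(abs(V[...,1])<.09)],n+'panel')
E
```

```text
{'time_s': 19.3, 'tcp_pos': [0.5087, 0.3816, 0.2298], 'eef_rot': [-179.8997, -0.0543, -17.0506], 'contact_force': [-0.1093, 0.2544, 1.2502], 'moment': [-0.0421, -0.0014, 0.0539], 'gripper_width': 0.0509, 'joints': [54.4426, 17.4151, -5.9697, 0.0214, -66.503, 18.4984]}
handle 867 c 509.0 380.6 size 25.5 26.0 ang 72.2 z [0.1184 0.1211 0.1224]
holder 2449 c 508.9 381.0 size 64.4 64.0 ang 2.4 z [0.0612 0.0625 0.0636]
handle side 72 c 508.8 382.4 size 23.7 24.4 ang 75.3 z [0.1175 0.1191 0.1217]
holder side 325 c 509.3 382.0 size 66.0 65.7 ang 2.0 z [0.0584 0.0608 0.0642]
sidepanel 9 c 601.8 35.6 size 34.0 3.1 ang 82.5 z [0.0904 0.0914 0.0936]
scenepanel 305 c 606.9 -0.2 size 179.3 16.0 ang 88.1 z [0.0903 0.0942 0.0967]
```

View pics/w5.png

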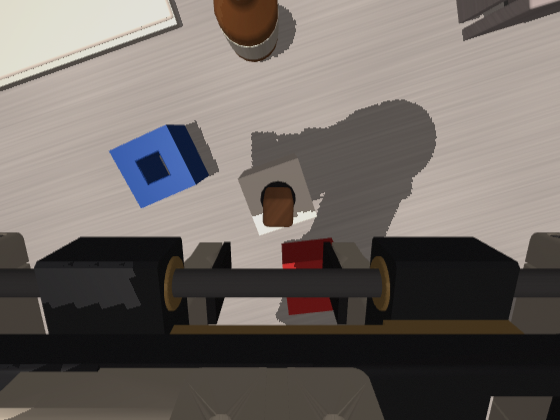

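The driver's handle top is at (278,207) in the white holder, with the blue and red decoys to either side. I'm going down to grip it.

Request:
step_arm(increments=[{"tx":0,"ty":-1,"tz":-30,"ax":0,"ay":0,"az":-0.7,"claw":0.6},{"tx":0,"ty":0,"tz":-35,"ax":0,"ay":0,"az":0,"claw":0.6},{"tx":0,"ty":0,"tz":-35,"ax":0,"ay":0,"az":0,"claw":0.6},{"tx":0,"ty":0,"tz":-25,"ax":0,"ay":0,"az":0,"claw":0.6},{"tx":0,"ty":0,"tz":-15,"ax":0,"ay":0,"az":0,"claw":0.6},{"tx":0,"ty":0,"tz":0,"ax":0,"ay":0,"az":0,"claw":0.6},{"tx":0,"ty":0,"tz":0,"ax":0,"ay":0,"az":0,"claw":-1},{"tx":0,"ty":0,"tz":0,"ax":0,"ay":0,"az":0,"claw":-1},{"tx":0,"ty":0,"tz":0,"ax":0,"ay":0,"az":0,"claw":-1},{"tx":0,"ty":0,"tz":0,"ax":0,"ay":0,"az":0,"claw":-1},{"tx":0,"ty":0,"tz":0,"ax":0,"ay":0,"az":0,"claw":-1},{"tx":0,"ty":0,"tz":0,"ax":0,"ay":0,"az":0,"claw":-1}], newtons=60)

```text
time_s: 20.7
tcp_pos: [0.509, 0.3786, 0.0897]
eef_rot: [-180.0, -0.0, -18.1]
contact_force: [0.6, 1.8, -0.0]
gripper_width: 0.0277
```

Request:
step_arm(increments=[{"tx":0,"ty":0,"tz":0,"ax":0,"ay":0,"az":0,"claw":-1},{"tx":0,"ty":0,"tz":0,"ax":0,"ay":0,"az":0,"claw":-1},{"tx":0,"ty":0,"tz":20,"ax":0,"ay":0,"az":0,"claw":-1},{"tx":0,"ty":0,"tz":40,"ax":0,"ay":0,"az":0,"claw":-1},{"tx":0,"ty":0,"tz":40,"ax":0,"ay":0,"az":0,"claw":-1},{"tx":0,"ty":0,"tz":30,"ax":0,"ay":0,"az":0,"claw":-1},{"tx":0,"ty":0,"tz":0,"ax":0,"ay":0,"az":0,"claw":-1}])

```text
time_s: 21.4
tcp_pos: [0.5104, 0.3797, 0.2244]
eef_rot: [-179.6, -0.2, -18.1]
contact_force: [-0.5, -0.3, -1.5]
gripper_width: 0.0261
```

```bash
python3 - <<'E'
from d import *
st(); a=cap('scene');b=cap('side')
p=r.get_state()['tcp_pos']
out=[]
for c in(a,b):
    u,v=map(int,px(c,[p[0],p[1],p[2]-.05])); print(u,v)
    out.append(cv2.resize(c['image'][v-45:v+45,u-45:u+45],(400,400),interpolation=cv2.INTER_CUBIC))
cv2.imwrite('pics/z4.png',np.hstack(out))
V=cloud(b); t=p[2]-.08
for z0,z1 in((-.006,.010),(.014,.05)):
    q=V[(V[...,2]>t+z0)&(V[...,2]<t+z1)&(abs(V[...,0]-p[0])<.03)&(abs(V[...,1]-p[1])<.03)]; rect(q,'blade side' if z0<0 else 'shaft')
V=cloud(a)
q=V[(V[...,2]>t-.006)&(V[...,2]<t+.01)&(abs(V[...,0]-p[0])<.03)&(abs(V[...,1]-p[1])<.03)]; rect(q,'blade scene'); print(t)
E
```

```text
{'time_s': 21.4, 'tcp_pos': [0.5104, 0.3797, 0.2244], 'eef_rot': [-179.614, -0.1984, -18.0673], 'contact_force': [-0.5394, -0.2659, -1.458], 'moment': [-0.0574, 0.1041, 0.0181], 'gripper_width': 0.0261, 'joints': [54.236, 17.4591, -6.6676, 0.0788, -65.4453, 17.6649]}
411 182
205 263
blade side 10 c 509.5 381.2 size 1.6 22.7 ang 70.0 z [0.1401 0.1445 0.1491]
shaft 21 c 506.7 382.6 size 8.8 6.6 ang 54.3 z [0.1559 0.1638 0.1741]
blade scene 8 c 511.1 379.1 size 2.8 21.0 ang 71.5 z [0.1449 0.1464 0.149 ]
0.1396005255577888
```

View pics/z4.png

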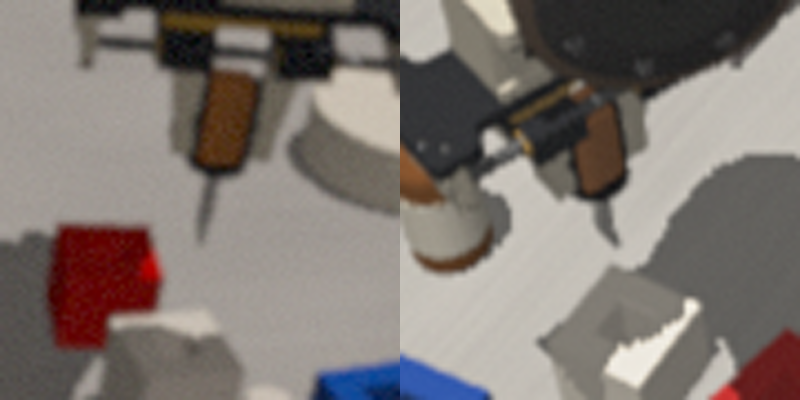

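The blade's orientation is unclear in this crop; by depth it runs along about 71°. I'm checking with a mask from the depth data.

```bash
python3 - <<'E'
from d import *
p=np.array(r.get_state()['tcp_pos'])
for n in('scene','side'):
    c=load(n); V=cloud(c)
    u,v=map(int,px(c,p-[0,0,.06])); print(n,u,v, 'tip px',px(c,p-[0,0,.08]), c['fx'])
    for y in range(v-6,v+14):
        row=[]
        for x in range(u-8,u+10):
            w=V[y,x]; ok=np.linalg.norm(w[:2]-p[:2])<.035
            row.append('%4d'%(w[2]*1e3) if ok else '   .')
        print(y,''.join(row))
E
```

```text
scene 410 185 tip px (np.float64(409.34695471405314), np.float64(191.52114870143672)) 432.83439147716376
179    .   .   .   .   .   .   .   .   . 179 182 183 183   .   .   .   .   .
180    .   .   .   .   .   .   .   .   . 178 179 180 178   .   .   .   .   .
181    .   .   .   .   .   .   .   .   . 173 175 175 176   .   .   .   .   .
182    .   .   .   .   .   .   .   .   . 172 170 173   .   .   .   .   .   .
183    .   .   .   .   .   .   .   .   . 168 172 169   .   .   .   .   .   .
184    .   .   .   .   .   .   .   . 162 165 166 165   .   .   .   .   .   .
185    .   .   .   .   .   .   .   . 160 161 162 163   .   .   .   .   .   .
186    .   .   .   .   .   .   .   . 159 161 160 158   .   .   .   .   .   .
187    .   .   .   .   .   .   .   . 148 156 156   .   .   .   .   .   .   .
188    .   .   .   .   .   .   .   . 148 158   .   .   .   .   .   .   .   .
189    .   .   .   .   .   .   .   . 147 153   .   .   .   .   .   .   .   .
190    .   .   .   .   .   .   .   . 144 152   .   .   .   .   .   .   .   .
191    .   .   .   .   .   .   .   . 145 146   .   .   .   .   .   .   
[... 1486 characters left out ...]
  .   .
271    .   .   .   .   .   .   .   . 141 149 149   .   .   .   .   .   .   .
272    .   .   .   .   .   .   .   . 139 143 147   .   .   .   .   .   .   .
273    .   .   .   .   .   .   .   .   . 140 147   .   .   .   .   .   .   .
274    .   .   .   .   .   .   .   .   .   . 140   .   .   .   .   .   .   .
275    .   .   .   .   .   .   .   .   .   .   .   .   .   .   .   .   .   .
276    .   .   .   .   .   .   .   .   .   .   .   .   .   .   .   .   .   .
277    .   .   .   .   .   .   .   .   .   .   .   .   .   .   .   .   .   .
278    .   .   .   .   .   .   .   .   .   .   .   .   .   .   .   .   .   .
279    .   .   .   .   .   .   .   .   .   .   .   .  61  65   .   .   .   .
```

Both masks have the blade narrow from the scene camera and slanting lower-right from the side camera, so it lies along tool x (about -18°). I'm moving near the left cam with the blade turned to about -1°.

Request:
step_arm(increments=[{"tx":5,"ty":-20,"tz":10,"ax":0,"ay":0,"az":1,"claw":-1},{"tx":15,"ty":-40,"tz":0,"ax":0,"ay":0,"az":3,"claw":-1},{"tx":16,"ty":-43,"tz":0,"ax":0,"ay":0,"az":3,"claw":-1},{"tx":16,"ty":-43,"tz":0,"ax":0,"ay":0,"az":3,"claw":-1},{"tx":16,"ty":-43,"tz":0,"ax":0,"ay":0,"az":3,"claw":-1},{"tx":16,"ty":-43,"tz":0,"ax":0,"ay":0,"az":3,"claw":-1},{"tx":13,"ty":-31,"tz":0,"ax":0,"ay":0,"az":1,"claw":-1},{"tx":0,"ty":0,"tz":0,"ax":0,"ay":0,"az":0,"claw":-1},{"tx":0,"ty":0,"tz":0,"ax":0,"ay":0,"az":0,"claw":-1}])

```text
time_s: 22.4
tcp_pos: [0.6052, 0.1141, 0.2274]
eef_rot: [179.9, 0.2, -1.2]
contact_force: [-0.2, -0.8, -1.8]
gripper_width: 0.0257
```

```bash
python3 - <<'E'
from d import *
st(); c=cap('wrist','w6'); V=cloud(c)
box(V,.657,.117,.03,.099,.107,'camL')
b=V[(V[...,2]>.075)&(V[...,2]<.0965)&(abs(V[...,0]-.657)<.014)&(abs(V[...,1]-.117)<.014)]; rect(b,'slot')
box(V,.681,-.005,.04,.104,.112,'ring')
rect(V[(V[...,2]>.0895)&(V[...,2]<.098)&(V[...,0]<.63)&(V[...,0]>.57)&(abs(V[...,1]-.06)<.05)],'panel')
E
```

```text
{'time_s': 22.4, 'tcp_pos': [0.6052, 0.1141, 0.2274], 'eef_rot': [179.9335, 0.1724, -1.2374], 'contact_force': [-0.1716, -0.7665, -1.8035], 'moment': [0.0207, 0.1941, 0.0489], 'gripper_width': 0.0257, 'joints': [28.8032, 15.8263, -8.5077, -0.0315, -65.8486, 59.9724]}
camL 1634 c 656.6 115.6 size 41.0 39.6 ang 84.2 z [0.1006 0.1033 0.1046]
slot 205 c 656.9 115.6 size 5.4 28.1 ang 83.8 z [0.0918 0.0932 0.0942]
ring 3437 c 680.0 -6.7 size 53.0 52.4 ang 89.1 z [0.1068 0.1085 0.1101]
panel 1532 c 607.5 60.0 size 99.8 12.3 ang 88.7 z [0.092  0.0953 0.0965]
```

View pics/w6.png

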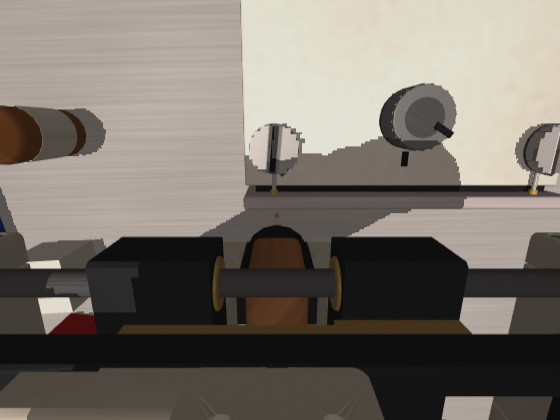

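The left cam is at (275,150) with its slot about -6°; the panel's top edge is close to the seal and the vent rib is at (443,129). I'm aligning over the left slot.

Request:
step_arm(increments=[{"tx":25,"ty":1.5,"tz":0,"ax":0,"ay":0,"az":-2.5,"claw":-1},{"tx":26.5,"ty":0,"tz":0,"ax":0,"ay":0,"az":-2.5,"claw":-1},{"tx":0,"ty":0,"tz":0,"ax":0,"ay":0,"az":0,"claw":-1},{"tx":0,"ty":0,"tz":0,"ax":0,"ay":0,"az":0,"claw":-1}])

```text
time_s: 22.85
tcp_pos: [0.6567, 0.1178, 0.228]
eef_rot: [180.0, 0.1, -6.0]
contact_force: [-0.4, 0.8, -1.2]
gripper_width: 0.0257
```

```bash
python3 - <<'E'
from d import *
st(); p=np.array(r.get_state()['tcp_pos'])
for n in('scene','side'):
    c=cap(n); V=cloud(c)
    q=V[(V[...,2]>p[2]-.082)&(V[...,2]<p[2]-.066)&(abs(V[...,0]-p[0])<.03)&(abs(V[...,1]-p[1])<.03)]; rect(q,n+' blade')
    q=V[(V[...,2]>p[2]-.064)&(V[...,2]<p[2]-.036)&(abs(V[...,0]-p[0])<.03)&(abs(V[...,1]-p[1])<.03)]; rect(q,n+' shaft')
E
```

```text
{'time_s': 22.85, 'tcp_pos': [0.6567, 0.1178, 0.228], 'eef_rot': [179.9554, 0.1124, -6.0225], 'contact_force': [-0.3768, 0.7811, -1.2416], 'moment': [-0.0551, 0.1631, 0.0326], 'gripper_width': 0.0257, 'joints': [26.8633, 20.4952, -1.7083, -0.0254, -67.9151, 57.1238]}
scene blade 8 c 657.0 116.3 size 1.0 16.9 ang 87.7 z [0.1497 0.1525 0.1594]
scene shaft 36 c 658.1 118.0 size 5.5 9.1 ang 6.7 z [0.1654 0.1768 0.1887]
side blade 19 c 655.8 119.4 size 5.2 23.3 ang 87.5 z [0.1477 0.1538 0.1598]
side shaft 18 c 654.6 122.0 size 9.0 7.4 ang 25.7 z [0.1682 0.1763 0.1864]
```

Request:
step_arm(increments=[{"tx":0,"ty":-2,"tz":-20,"ax":0,"ay":0,"az":0,"claw":-1},{"tx":0,"ty":0,"tz":-18,"ax":0,"ay":0,"az":0,"claw":-1},{"tx":0,"ty":0,"tz":-8,"ax":0,"ay":0,"az":0,"claw":-1},{"tx":0,"ty":0,"tz":0,"ax":0,"ay":0,"az":0,"claw":-1},{"tx":0,"ty":0,"tz":-3,"ax":0,"ay":0,"az":0,"claw":-1},{"tx":0,"ty":0,"tz":-3,"ax":0,"ay":0,"az":0,"claw":-1},{"tx":0,"ty":0,"tz":0,"ax":0,"ay":0,"az":0,"claw":-1},{"tx":0,"ty":0,"tz":0,"ax":0,"ay":0,"az":0,"claw":-1}])

```text
time_s: 23.75
tcp_pos: [0.6574, 0.1148, 0.1778]
eef_rot: [-180.0, -0.0, -6.1]
contact_force: [0.6, 0.3, -0.6]
gripper_width: 0.0258
```

```bash
python3 -c "
from h import *
st()"
```

```text
{'time_s': 23.75, 'tcp_pos': [0.6574, 0.1148, 0.1778], 'eef_rot': [-179.9875, -0.0261, -6.0966], 'contact_force': [0.6006, 0.304, -0.6286], 'moment': [-0.0854, 0.1251, 0.0067], 'gripper_width': 0.0258, 'joints': [26.6097, 22.4643, -5.5806, 0.0041, -61.9265, 57.2918]}
```

Request:
step_arm(increments=[{"tx":0,"ty":0,"tz":-2,"ax":0,"ay":0,"az":0,"claw":-1},{"tx":0,"ty":0,"tz":-2,"ax":0,"ay":0,"az":0,"claw":-1},{"tx":0,"ty":0,"tz":0,"ax":0,"ay":0,"az":0,"claw":-1},{"tx":0,"ty":0,"tz":0,"ax":0,"ay":0,"az":0,"claw":-1}])

```text
time_s: 24.15
tcp_pos: [0.6573, 0.1147, 0.1733]
eef_rot: [180.0, 0.0, -6.1]
contact_force: [1.0, -0.4, -0.9]
gripper_width: 0.026
```

Request:
step_arm(increments=[{"tx":0,"ty":0,"tz":-1,"ax":0,"ay":0,"az":0,"claw":-1},{"tx":0,"ty":0,"tz":0,"ax":0,"ay":0,"az":0,"claw":-1},{"tx":0,"ty":0,"tz":0,"ax":0,"ay":0,"az":0,"claw":-1}])

```text
time_s: 24.45
tcp_pos: [0.6573, 0.1148, 0.1724]
eef_rot: [180.0, -0.0, -6.1]
contact_force: [-0.2, -0.4, -1.3]
gripper_width: 0.0257
```

Request:
step_arm(increments=[{"tx":0,"ty":0,"tz":0,"ax":0,"ay":0,"az":-5,"claw":-1},{"tx":0,"ty":0,"tz":0,"ax":0,"ay":0,"az":-5,"claw":-1},{"tx":0,"ty":0,"tz":0,"ax":0,"ay":0,"az":-5,"claw":-1},{"tx":0,"ty":0,"tz":0,"ax":0,"ay":0,"az":-5,"claw":-1},{"tx":0,"ty":0,"tz":0,"ax":0,"ay":0,"az":-5,"claw":-1},{"tx":0,"ty":0,"tz":0,"ax":0,"ay":0,"az":-5,"claw":-1},{"tx":0,"ty":0,"tz":0,"ax":0,"ay":0,"az":0,"claw":-1}])

```text
time_s: 25.15
tcp_pos: [0.6573, 0.1148, 0.1724]
eef_rot: [-180.0, -0.0, -36.2]
contact_force: [0.9, 0.1, -0.9]
gripper_width: 0.0255
```

```bash
python3 -c "
from h import *
st()"
```

```text
{'time_s': 25.15, 'tcp_pos': [0.6573, 0.1148, 0.1724], 'eef_rot': [-179.9932, -0.0003, -36.1686], 'contact_force': [0.9474, 0.0838, -0.9336], 'moment': [0.053, 0.1887, 0.0537], 'gripper_width': 0.0255, 'joints': [26.6118, 22.711, -5.9412, -0.0033, -61.3416, 27.2212]}
```

Request:
step_arm(increments=[{"tx":0,"ty":0,"tz":0,"ax":0,"ay":0,"az":-5,"claw":-1},{"tx":0,"ty":0,"tz":0,"ax":0,"ay":0,"az":-5,"claw":-1},{"tx":0,"ty":0,"tz":0,"ax":0,"ay":0,"az":-5,"claw":-1},{"tx":0,"ty":0,"tz":0,"ax":0,"ay":0,"az":-5,"claw":-1},{"tx":0,"ty":0,"tz":0,"ax":0,"ay":0,"az":-5,"claw":-1},{"tx":0,"ty":0,"tz":0,"ax":0,"ay":0,"az":-5,"claw":-1},{"tx":0,"ty":0,"tz":0,"ax":0,"ay":0,"az":-5,"claw":-1},{"tx":0,"ty":0,"tz":0,"ax":0,"ay":0,"az":-5,"claw":-1},{"tx":0,"ty":0,"tz":0,"ax":0,"ay":0,"az":-5,"claw":-1},{"tx":0,"ty":0,"tz":0,"ax":0,"ay":0,"az":-5,"claw":-1},{"tx":0,"ty":0,"tz":0,"ax":0,"ay":0,"az":0,"claw":-1}])

```text
time_s: 26.25
tcp_pos: [0.6568, 0.1143, 0.1723]
eef_rot: [179.9, -0.0, -86.0]
contact_force: [-1.7, -1.4, 0.3]
gripper_width: 0.0257
```

```bash
python3 - <<'E'
from d import *
st()
for n in('scene','side'):
    c=cap(n); V=cloud(c)
    rect(V[(V[...,2]>.0895)&(V[...,2]<.098)&(V[...,0]<.63)&(V[...,0]>.57)&(abs(V[...,1])<.09)],n+'panel')
E
```

```text
{'time_s': 26.25, 'tcp_pos': [0.6568, 0.1143, 0.1723], 'eef_rot': [179.9322, -0.0405, -86.0438], 'contact_force': [-1.6936, -1.3721, 0.3202], 'moment': [-0.7464, 0.8562, 0.0744], 'gripper_width': 0.0257, 'joints': [26.5955, 22.7032, -5.975, 0.0129, -61.3999, -22.6455]}
scenepanel 308 c 612.4 -0.2 size 179.8 16.8 ang 88.4 z [0.0902 0.0943 0.0965]
sidepanel 152 c 611.8 -0.3 size 177.8 14.1 ang 89.0 z [0.09   0.0931 0.0964]
```

Request:
step_arm(increments=[{"tx":0,"ty":0,"tz":0,"ax":0,"ay":0,"az":-4,"claw":-1},{"tx":0,"ty":0,"tz":0,"ax":0,"ay":0,"az":-4,"claw":-1},{"tx":0,"ty":0,"tz":0,"ax":0,"ay":0,"az":-4,"claw":-1},{"tx":0,"ty":0,"tz":0,"ax":0,"ay":0,"az":-4,"claw":-1},{"tx":0,"ty":0,"tz":0,"ax":0,"ay":0,"az":0,"claw":-1}])

```text
time_s: 26.85
tcp_pos: [0.6566, 0.1143, 0.1722]
eef_rot: [179.9, -0.1, -102.0]
contact_force: [-4.5, -1.3, 1.8]
gripper_width: 0.0255
```

```bash
python3 -c "
from h import *
st()"
```

```text
{'time_s': 26.85, 'tcp_pos': [0.6566, 0.1143, 0.1722], 'eef_rot': [179.9209, -0.0619, -102.0004], 'contact_force': [-4.5114, -1.2802, 1.7963], 'moment': [-1.0167, 1.8424, 0.0659], 'gripper_width': 0.0255, 'joints': [26.6043, 22.701, -5.9809, -0.0011, -61.4185, -38.6042]}
```

Request:
step_arm(increments=[{"tx":0,"ty":0,"tz":0,"ax":0,"ay":0,"az":-4,"claw":-1},{"tx":0,"ty":0,"tz":0,"ax":0,"ay":0,"az":-3,"claw":-1},{"tx":0,"ty":0,"tz":0,"ax":0,"ay":0,"az":0,"claw":-1}])

```text
time_s: 27.15
tcp_pos: [0.6564, 0.1144, 0.1723]
eef_rot: [179.9, -0.1, -108.9]
contact_force: [-5.8, -1.5, 2.1]
gripper_width: 0.0262
```

```bash
python3 -c "
from h import *
st()"
```

```text
{'time_s': 27.15, 'tcp_pos': [0.6564, 0.1144, 0.1723], 'eef_rot': [179.9224, -0.0884, -108.8861], 'contact_force': [-5.7705, -1.5359, 2.0645], 'moment': [-0.941, 2.1843, 0.6009], 'gripper_width': 0.0262, 'joints': [26.617, 22.6985, -5.9859, 0.0075, -61.433, -45.5068]}
```

The torque jumped to 0.6 N m, so the left cam is at its stop and the drawer has moved in about 5.5 mm. Backing off, lifting out and going to the right cam.

Request:
step_arm(increments=[{"tx":0,"ty":0,"tz":0,"ax":0,"ay":0,"az":6,"claw":-1},{"tx":0,"ty":0,"tz":0,"ax":0,"ay":0,"az":4,"claw":-1},{"tx":0,"ty":0,"tz":15,"ax":0,"ay":0,"az":0,"claw":-1},{"tx":0,"ty":0,"tz":30,"ax":0,"ay":0,"az":0,"claw":-1},{"tx":-5,"ty":-18,"tz":10,"ax":0,"ay":0,"az":8,"claw":-1},{"tx":-7,"ty":-28,"tz":0,"ax":0,"ay":0,"az":8,"claw":-1},{"tx":-7,"ty":-28,"tz":0,"ax":0,"ay":0,"az":8,"claw":-1},{"tx":-7,"ty":-28,"tz":0,"ax":0,"ay":0,"az":8,"claw":-1},{"tx":-7,"ty":-28,"tz":0,"ax":0,"ay":0,"az":8,"claw":-1},{"tx":-7,"ty":-28,"tz":0,"ax":0,"ay":0,"az":8,"claw":-1},{"tx":-7,"ty":-28,"tz":0,"ax":0,"ay":0,"az":8,"claw":-1},{"tx":-7,"ty":-28,"tz":0,"ax":0,"ay":0,"az":8,"claw":-1}])

```text
time_s: 28.35
tcp_pos: [0.6038, -0.1, 0.2277]
eef_rot: [-179.9, -0.1, -34.5]
contact_force: [0.6, -1.7, -0.4]
gripper_width: 0.0257
```

Request:
step_arm(increments=[{"tx":-2,"ty":-28,"tz":0,"ax":0,"ay":0,"az":8,"claw":-1},{"tx":0,"ty":0,"tz":0,"ax":0,"ay":0,"az":8,"claw":-1},{"tx":0,"ty":0,"tz":0,"ax":0,"ay":0,"az":8,"claw":-1},{"tx":0,"ty":0,"tz":0,"ax":0,"ay":0,"az":8,"claw":-1},{"tx":0,"ty":0,"tz":0,"ax":0,"ay":0,"az":1.7,"claw":-1},{"tx":0,"ty":0,"tz":0,"ax":0,"ay":0,"az":0,"claw":-1}])

```text
time_s: 28.95
tcp_pos: [0.6018, -0.127, 0.2275]
eef_rot: [-180.0, -0.1, -1.4]
contact_force: [-0.6, 0.0, -1.3]
gripper_width: 0.0262
```

```bash
python3 - <<'E'
from d import *
st(); c=cap('wrist','w7'); V=cloud(c)
box(V,.652,-.128,.03,.099,.107,'camR')
rect(V[(V[...,2]>.075)&(V[...,2]<.0965)&(abs(V[...,0]-.652)<.014)&(abs(V[...,1]+.128)<.014)],'slot')
box(V,.681,-.005,.04,.104,.112,'ring')
S=cloud(cap('scene'));rect(S[(S[...,2]>.075)&(S[...,2]<.0965)&(abs(S[...,0]-.657)<.014)&(abs(S[...,1]-.116)<.014)],'slotL')
p=r.get_state()['tcp_pos']
S=cloud(cap('side'));q=S[(S[...,2]>p[2]-.082)&(S[...,2]<p[2]-.066)&(abs(S[...,0]-p[0])<.03)&(abs(S[...,1]-p[1])<.03)]; rect(q,'blade')
q=S[(S[...,2]>p[2]-.064)&(S[...,2]<p[2]-.036)&(abs(S[...,0]-p[0])<.03)&(abs(S[...,1]-p[1])<.03)]; rect(q,'shaft')
E
```

```text
{'time_s': 28.95, 'tcp_pos': [0.6018, -0.127, 0.2275], 'eef_rot': [-179.9871, -0.0555, -1.3995], 'contact_force': [-0.6231, 0.0423, -1.2847], 'moment': [-0.0933, 0.0856, 0.0274], 'gripper_width': 0.0262, 'joints': [6.2489, 15.6128, -8.8109, -0.006, -65.5195, 82.3541]}
camR 1639 c 651.4 -128.5 size 40.8 39.8 ang 87.7 z [0.1006 0.1033 0.1046]
slot 192 c 651.8 -128.1 size 4.5 27.0 ang 88.7 z [0.0917 0.0931 0.0942]
ring 3407 c 679.9 -7.4 size 52.8 52.5 ang 33.8 z [0.1068 0.1085 0.11  ]
slotL 26 c 658.9 116.7 size 23.4 24.2 ang 2.1 z [0.0754 0.0765 0.0956]
blade 17 c 599.4 -124.8 size 8.1 14.8 ang 86.5 z [0.149  0.1536 0.161 ]
shaft 19 c 599.6 -123.1 size 6.5 12.5 ang 30.7 z [0.1648 0.1752 0.1864]
```

View pics/w7.png

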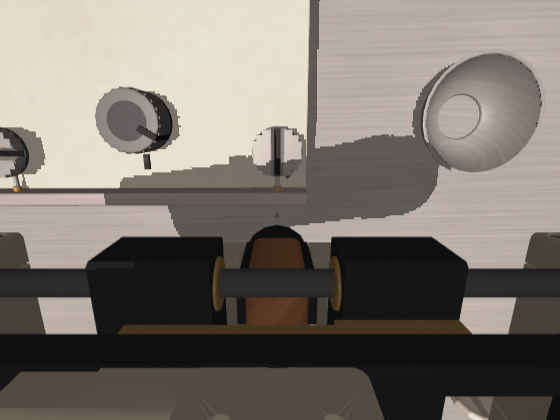

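The left cam slot now lies across (at (10,152)). The right cam at (278,152) has its slot along case x, near -1.3°. Inserting there.

Request:
step_arm(increments=[{"tx":25,"ty":-1.2,"tz":0,"ax":0,"ay":0,"az":0,"claw":-1},{"tx":25,"ty":0,"tz":0,"ax":0,"ay":0,"az":0,"claw":-1},{"tx":0,"ty":0,"tz":-10,"ax":0,"ay":0,"az":0,"claw":-1},{"tx":0,"ty":0,"tz":-20,"ax":0,"ay":0,"az":0,"claw":-1},{"tx":0,"ty":0,"tz":-15,"ax":0,"ay":0,"az":0,"claw":-1},{"tx":0,"ty":0,"tz":-3,"ax":0,"ay":0,"az":0,"claw":-1},{"tx":0,"ty":0,"tz":-2,"ax":0,"ay":0,"az":0,"claw":-1},{"tx":0,"ty":0,"tz":0,"ax":0,"ay":0,"az":0,"claw":-1},{"tx":0,"ty":0,"tz":0,"ax":0,"ay":0,"az":0,"claw":-1}])

```text
time_s: 30.0
tcp_pos: [0.6517, -0.1284, 0.1784]
eef_rot: [-180.0, -0.1, -1.4]
contact_force: [0.0, -0.1, -1.1]
gripper_width: 0.0258
```

Request:
step_arm(increments=[{"tx":0,"ty":0,"tz":-2,"ax":0,"ay":0,"az":0,"claw":-1},{"tx":0,"ty":0,"tz":-2,"ax":0,"ay":0,"az":0,"claw":-1},{"tx":0,"ty":0,"tz":0,"ax":0,"ay":0,"az":0,"claw":-1},{"tx":0,"ty":0,"tz":0,"ax":0,"ay":0,"az":0,"claw":-1}])

```text
time_s: 30.4
tcp_pos: [0.6513, -0.1285, 0.1734]
eef_rot: [180.0, 0.0, -1.4]
contact_force: [0.5, -0.1, -1.3]
gripper_width: 0.0257
```

Request:
step_arm(increments=[{"tx":0,"ty":0,"tz":-1,"ax":0,"ay":0,"az":-5,"claw":-1},{"tx":0,"ty":0,"tz":0,"ax":0,"ay":0,"az":-5,"claw":-1},{"tx":0,"ty":0,"tz":0,"ax":0,"ay":0,"az":-5,"claw":-1},{"tx":0,"ty":0,"tz":0,"ax":0,"ay":0,"az":-5,"claw":-1},{"tx":0,"ty":0,"tz":0,"ax":0,"ay":0,"az":-5,"claw":-1},{"tx":0,"ty":0,"tz":0,"ax":0,"ay":0,"az":-5,"claw":-1},{"tx":0,"ty":0,"tz":0,"ax":0,"ay":0,"az":-5,"claw":-1},{"tx":0,"ty":0,"tz":0,"ax":0,"ay":0,"az":-5,"claw":-1},{"tx":0,"ty":0,"tz":0,"ax":0,"ay":0,"az":-5,"claw":-1},{"tx":0,"ty":0,"tz":0,"ax":0,"ay":0,"az":-5,"claw":-1},{"tx":0,"ty":0,"tz":0,"ax":0,"ay":0,"az":0,"claw":-1}])

```text
time_s: 31.5
tcp_pos: [0.6512, -0.1286, 0.1724]
eef_rot: [180.0, -0.0, -51.5]
contact_force: [-0.2, -0.2, 0.2]
gripper_width: 0.0257
```

Request:
step_arm(increments=[{"tx":0,"ty":0,"tz":0,"ax":0,"ay":0,"az":-5,"claw":-1},{"tx":0,"ty":0,"tz":0,"ax":0,"ay":0,"az":-5,"claw":-1},{"tx":0,"ty":0,"tz":0,"ax":0,"ay":0,"az":-5,"claw":-1},{"tx":0,"ty":0,"tz":0,"ax":0,"ay":0,"az":-5,"claw":-1},{"tx":0,"ty":0,"tz":0,"ax":0,"ay":0,"az":-5,"claw":-1},{"tx":0,"ty":0,"tz":0,"ax":0,"ay":0,"az":-5,"claw":-1},{"tx":0,"ty":0,"tz":0,"ax":0,"ay":0,"az":-5,"claw":-1},{"tx":0,"ty":0,"tz":0,"ax":0,"ay":0,"az":-5,"claw":-1},{"tx":0,"ty":0,"tz":0,"ax":0,"ay":0,"az":-5,"claw":-1},{"tx":0,"ty":0,"tz":0,"ax":0,"ay":0,"az":-5,"claw":-1},{"tx":0,"ty":0,"tz":0,"ax":0,"ay":0,"az":0,"claw":-1}])

```text
time_s: 32.6
tcp_pos: [0.6511, -0.1285, 0.1724]
eef_rot: [180.0, -0.0, -101.3]
contact_force: [-0.6, -1.1, -1.6]
gripper_width: 0.0257
```

```bash
python3 -c "
from h import *
st()"
```

```text
{'time_s': 32.6, 'tcp_pos': [0.6511, -0.1285, 0.1724], 'eef_rot': [179.9799, -0.0126, -101.3379], 'contact_force': [-0.6397, -1.0805, -1.5918], 'moment': [-0.2759, 0.4459, 0.0856], 'gripper_width': 0.0257, 'joints': [5.6349, 22.4116, -6.4199, 0.0071, -61.1914, -16.9763]}
```

Request:
step_arm(increments=[{"tx":0,"ty":0,"tz":0,"ax":0,"ay":0,"az":-4,"claw":-1},{"tx":0,"ty":0,"tz":0,"ax":0,"ay":0,"az":-3,"claw":-1},{"tx":0,"ty":0,"tz":0,"ax":0,"ay":0,"az":0,"claw":-1}])

```text
time_s: 32.9
tcp_pos: [0.651, -0.1285, 0.1724]
eef_rot: [180.0, -0.0, -108.2]
contact_force: [-1.6, -1.2, -0.8]
gripper_width: 0.0258
```

```bash
python3 -c "
from h import *
st()"
```

```text
{'time_s': 32.9, 'tcp_pos': [0.651, -0.1285, 0.1724], 'eef_rot': [179.9703, -0.0289, -108.1785], 'contact_force': [-1.6359, -1.2238, -0.8308], 'moment': [-0.3219, 0.7365, 0.5333], 'gripper_width': 0.0258, 'joints': [5.6424, 22.4101, -6.426, 0.0165, -61.2027, -23.8288]}
```

Right cam at its stop too (0.53 N m). Lifting out and returning the driver to the holder.

Request:
step_arm(increments=[{"tx":0,"ty":0,"tz":0,"ax":0,"ay":0,"az":6,"claw":-1},{"tx":0,"ty":0,"tz":0,"ax":0,"ay":0,"az":4,"claw":-1},{"tx":0,"ty":0,"tz":15,"ax":0,"ay":0,"az":0,"claw":-1},{"tx":0,"ty":0,"tz":30,"ax":0,"ay":0,"az":0,"claw":-1},{"tx":0,"ty":10,"tz":10,"ax":0,"ay":0,"az":4,"claw":-1},{"tx":-8,"ty":40,"tz":0,"ax":0,"ay":0,"az":6,"claw":-1},{"tx":-12,"ty":42,"tz":0,"ax":0,"ay":0,"az":7,"claw":-1},{"tx":-12,"ty":42,"tz":0,"ax":0,"ay":0,"az":7,"claw":-1},{"tx":-12,"ty":42,"tz":0,"ax":0,"ay":0,"az":7,"claw":-1},{"tx":-12,"ty":42,"tz":0,"ax":0,"ay":0,"az":7,"claw":-1},{"tx":-12,"ty":42,"tz":0,"ax":0,"ay":0,"az":7,"claw":-1},{"tx":-12,"ty":42,"tz":0,"ax":0,"ay":0,"az":7,"claw":-1}])

```text
time_s: 34.1
tcp_pos: [0.5708, 0.1755, 0.2277]
eef_rot: [-179.9, 0.0, -45.9]
contact_force: [0.7, 0.8, -0.4]
gripper_width: 0.0259
```

Request:
step_arm(increments=[{"tx":-12,"ty":42,"tz":0,"ax":0,"ay":0,"az":7,"claw":-1},{"tx":-12,"ty":42,"tz":0,"ax":0,"ay":0,"az":7,"claw":-1},{"tx":-12,"ty":42,"tz":0,"ax":0,"ay":0,"az":7,"claw":-1},{"tx":-12,"ty":42,"tz":0,"ax":0,"ay":0,"az":5,"claw":-1},{"tx":-14,"ty":37,"tz":0,"ax":0,"ay":0,"az":2,"claw":-1},{"tx":0,"ty":0,"tz":0,"ax":0,"ay":0,"az":0,"claw":-1},{"tx":0,"ty":0,"tz":0,"ax":0,"ay":0,"az":0,"claw":-1}])

```text
time_s: 34.8
tcp_pos: [0.5088, 0.3797, 0.2271]
eef_rot: [180.0, 0.0, -18.1]
contact_force: [0.3, -0.2, -2.0]
gripper_width: 0.0254
```

```bash
python3 - <<'E'
from d import *
st(); p=np.array(r.get_state()['tcp_pos'])
for n in('scene','side'):
    V=cloud(cap(n))
    for z0,z1,k in((.082,.066,'blade'),(.064,.036,'shaft'),(.0155,-.0,'handle')):
        q=V[(V[...,2]>p[2]-z0)&(V[...,2]<p[2]-z1)&(abs(V[...,0]-p[0])<.03)&(abs(V[...,1]-p[1])<.03)]; rect(q,n+k)
    rect(V[(V[...,2]>.0895)&(V[...,2]<.098)&(V[...,0]<.63)&(V[...,0]>.57)&(abs(V[...,1])<.09)],n+'panel')
    box(V,.509,.38,.05,.058,.066,'holder')
E
```

```text
{'time_s': 34.8, 'tcp_pos': [0.5088, 0.3797, 0.2271], 'eef_rot': [179.9994, 0.0096, -18.116], 'contact_force': [0.2829, -0.2057, -2.0267], 'moment': [-0.0941, 0.1056, 0.0426], 'gripper_width': 0.0254, 'joints': [54.3152, 17.4854, -6.2256, -0.0098, -66.2925, 17.5728]}
sceneblade 11 c 511.5 377.7 size 3.6 13.2 ang 80.0 z [0.1496 0.1546 0.16  ]
sceneshaft 31 c 511.0 378.4 size 8.6 10.2 ang 69.3 z [0.1657 0.1783 0.1884]
scenehandle 122 c 514.2 376.0 size 60.1 22.7 ang 61.1 z [0.2126 0.22   0.2265]
scenepanel 308 c 611.5 -0.0 size 179.9 19.0 ang 88.9 z [0.0904 0.0941 0.0971]
holder 309 c 509.0 380.3 size 70.2 66.2 ang 1.4 z [0.0594 0.0619 0.0641]
sideblade 17 c 509.1 381.1 size 4.7 18.7 ang 78.7 z [0.1486 0.1573 0.1605]
sideshaft 16 c 507.3 382.4 size 8.4 5.7 ang 36.6 z [0.1656 0.1722 0.18  ]
sidehandle 117 c 502.1 386.2 size 60.8 21.4 ang 52.7 z [0.2126 0.2195 0.2264]
sidepanel few
holder 416 c 510.1 381.8 size 65.3 66.1 ang 2.6 z [0.0583 0.0606 0.0635]
```

Request:
step_arm(increments=[{"tx":0,"ty":1,"tz":-30,"ax":0,"ay":0,"az":0,"claw":-1},{"tx":0,"ty":0,"tz":-35,"ax":0,"ay":0,"az":0,"claw":-1},{"tx":0,"ty":0,"tz":-15,"ax":0,"ay":0,"az":0,"claw":-1},{"tx":0,"ty":0,"tz":-20,"ax":0,"ay":0,"az":0,"claw":-1},{"tx":0,"ty":0,"tz":-20,"ax":0,"ay":0,"az":0,"claw":-1},{"tx":0,"ty":0,"tz":-11,"ax":0,"ay":0,"az":0,"claw":-1},{"tx":0,"ty":0,"tz":-4,"ax":0,"ay":0,"az":0,"claw":-1},{"tx":0,"ty":0,"tz":0,"ax":0,"ay":0,"az":0,"claw":-1},{"tx":0,"ty":0,"tz":0,"ax":0,"ay":0,"az":0,"claw":-1}])

```text
time_s: 35.8
tcp_pos: [0.5099, 0.3799, 0.0934]
eef_rot: [-179.9, -0.0, -18.4]
contact_force: [0.5, 0.1, -1.3]
gripper_width: 0.0259
```

Request:
step_arm(increments=[{"tx":0,"ty":0,"tz":-2,"ax":0,"ay":0,"az":0,"claw":-1},{"tx":0,"ty":0,"tz":-1,"ax":0,"ay":0,"az":0,"claw":-1},{"tx":0,"ty":0,"tz":0,"ax":0,"ay":0,"az":0,"claw":-1},{"tx":0,"ty":0,"tz":0,"ax":0,"ay":0,"az":0,"claw":0},{"tx":0,"ty":0,"tz":0,"ax":0,"ay":0,"az":0,"claw":0.5},{"tx":0,"ty":0,"tz":0,"ax":0,"ay":0,"az":0,"claw":0.5},{"tx":0,"ty":0,"tz":0,"ax":0,"ay":0,"az":0,"claw":0.6},{"tx":0,"ty":0,"tz":30,"ax":0,"ay":0,"az":0,"claw":0.6},{"tx":0,"ty":0,"tz":45,"ax":0,"ay":0,"az":0,"claw":0.6},{"tx":0,"ty":0,"tz":45,"ax":0,"ay":0,"az":0,"claw":1},{"tx":0,"ty":-30,"tz":20,"ax":0,"ay":0,"az":0,"claw":1}], newtons=20)

```text
time_s: 36.9
tcp_pos: [0.5109, 0.3525, 0.2338]
eef_rot: [-179.7, -0.2, -18.2]
contact_force: [0.0, -0.2, -0.5]
gripper_width: 0.0805
```

Request:
step_arm(increments=[{"tx":5,"ty":-30,"tz":0,"ax":0,"ay":0,"az":0,"claw":1},{"tx":12,"ty":-42,"tz":0,"ax":0,"ay":0,"az":2,"claw":1},{"tx":14,"ty":-42,"tz":0,"ax":0,"ay":0,"az":3,"claw":1},{"tx":14,"ty":-42,"tz":0,"ax":0,"ay":0,"az":3,"claw":1},{"tx":14,"ty":-42,"tz":0,"ax":0,"ay":0,"az":3,"claw":1},{"tx":14,"ty":-42,"tz":0,"ax":0,"ay":0,"az":3,"claw":1},{"tx":14,"ty":-42,"tz":0,"ax":0,"ay":0,"az":3,"claw":1},{"tx":14,"ty":-42,"tz":-10,"ax":0,"ay":0,"az":0,"claw":1},{"tx":12,"ty":-33,"tz":-15,"ax":0,"ay":0,"az":0,"claw":1},{"tx":0,"ty":0,"tz":0,"ax":0,"ay":0,"az":0,"claw":1},{"tx":0,"ty":0,"tz":0,"ax":0,"ay":0,"az":0,"claw":1}])

```text
time_s: 38.0
tcp_pos: [0.6221, -0.0085, 0.2037]
eef_rot: [180.0, 0.1, -1.5]
contact_force: [-0.3, -0.2, 0.5]
gripper_width: 0.0873
```

```bash
cat > v.py <<'E'
from d import *
def vent(name='wrist',png=None):
    c=cap(name,png); V=cloud(c); g=c['image'].max(2)
    p=box(V,.68,-.007,.04,.1045,.112,'ring')
    ring=(abs(V[...,2]-.109)<.005)&(abs(V[...,0]-.68)<.035)&(abs(V[...,1]+.007)<.035)
    (cx,cy),_=cv2.minEnclosingCircle((V[ring][:,:2]*1e3).astype(np.float32)); print('centre',cx,cy)
    dk=ring&(g<40)&(np.hypot(V[...,0]*1e3-cx,V[...,1]*1e3-cy)<24)
    q=V[dk]; rect(q,'rib'); d=q[:,:2].mean(0)*1e3-[cx,cy]
    print('rib dir from centre',d,np.degrees(np.arctan2(d[1],d[0]))%360)
    mk=(abs(V[...,2]-.0765)<.004)&(V[...,0]>.617)&(V[...,0]<.653)&(abs(V[...,1]+.007)<.03)&(g<40); rect(V[mk],'mark')
    for n,x,y in(('L',.6567,.1157),('R',.6516,-.1283)):
        rect(V[(V[...,2]>.088)&(V[...,2]<.0965)&(abs(V[...,0]-x)<.016)&(abs(V[...,1]-y)<.016)],'slot'+n)
    rect(V[(V[...,2]>.0895)&(V[...,2]<.098)&(V[...,0]<.63)&(V[...,0]>.57)&(abs(V[...,1])<.09)],'panel')
    return c
E
python3 - <<'E'
from v import *
st(); vent('wrist','w8')
V=cloud(cap('side')); box(V,.509,.38,.045,.117,.126,'handle side')
V=cloud(cap('scene')); box(V,.509,.38,.045,.117,.126,'handle scene')
E
```

```text
{'time_s': 38.0, 'tcp_pos': [0.6221, -0.0085, 0.2037], 'eef_rot': [179.9788, 0.0682, -1.5145], 'contact_force': [-0.3126, -0.2151, 0.477], 'moment': [-0.0713, 0.1298, -0.0177], 'gripper_width': 0.0873, 'joints': [17.1747, 17.3297, -9.6471, -0.002, -63.0947, 71.3118]}
ring 3793 c 680.0 -7.1 size 52.6 52.1 ang 16.1 z [0.1071 0.1085 0.11  ]
centre 679.9286499023438 -7.079762935638428
rib 14 c 670.2 -22.3 size 11.4 5.4 ang 58.0 z [0.1091 0.1106 0.1114]
rib dir from centre [-10.62258326 -17.34346329] 238.51322251636407
mark 73 c 643.7 -6.3 size 4.4 11.7 ang 88.4 z [0.0785 0.0795 0.0803]
slotL 267 c 656.8 115.7 size 31.7 31.9 ang 89.9 z [0.0919 0.0932 0.0956]
slotR 269 c 651.9 -128.3 size 31.6 31.8 ang 1.0 z [0.0917 0.0931 0.0951]
panel 3101 c 612.3 0.1 size 180.1 12.7 ang 88.8 z [0.0917 0.0953 0.0965]
handle side 73 c 508.2 383.1 size 24.0 26.4 ang 71.5 z [0.1175 0.1196 0.1218]
handle scene 54 c 508.6 379.4 size 24.7 26.0 ang 67.1 z [0.118  0.1205 0.1233]
```

View pics/w8.png

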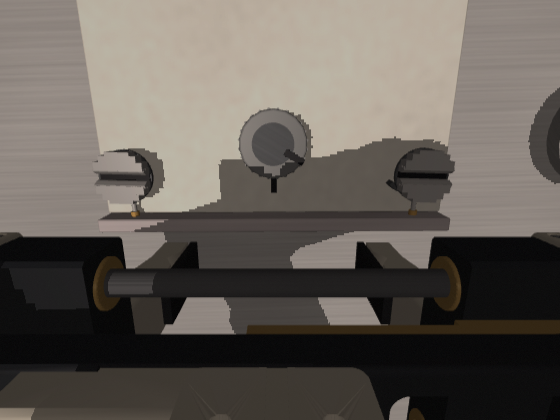

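Both cam slots lie across. The vent rib at (294,156) points at about 239°, and the mark at (274,185) needs about 179°, so I'll turn about 60° clockwise. First the grip.

Request:
step_arm(increments=[{"tx":29,"ty":1.4,"tz":0,"ax":0,"ay":0,"az":0,"claw":1},{"tx":29,"ty":0,"tz":0,"ax":0,"ay":0,"az":0,"claw":1},{"tx":0,"ty":0,"tz":-20,"ax":0,"ay":0,"az":0,"claw":1},{"tx":0,"ty":0,"tz":-35,"ax":0,"ay":0,"az":0,"claw":1},{"tx":0,"ty":0,"tz":-30,"ax":0,"ay":0,"az":0,"claw":1},{"tx":0,"ty":0,"tz":-20,"ax":0,"ay":0,"az":0,"claw":1},{"tx":0,"ty":0,"tz":0,"ax":0,"ay":0,"az":0,"claw":-0.5},{"tx":0,"ty":0,"tz":0,"ax":0,"ay":0,"az":0,"claw":-0.5},{"tx":0,"ty":0,"tz":0,"ax":0,"ay":0,"az":0,"claw":-0.5},{"tx":0,"ty":0,"tz":0,"ax":0,"ay":0,"az":0,"claw":-0.5},{"tx":0,"ty":0,"tz":0,"ax":0,"ay":0,"az":0,"claw":-0.5},{"tx":0,"ty":0,"tz":0,"ax":0,"ay":0,"az":0,"claw":-0.5}], newtons=25)

```text
time_s: 39.35
tcp_pos: [0.6806, -0.007, 0.1005]
eef_rot: [179.9, -0.1, -1.4]
contact_force: [0.1, -4.4, 2.4]
gripper_width: 0.0514
```

Request:
step_arm(increments=[{"tx":0,"ty":0,"tz":0,"ax":0,"ay":0,"az":0,"claw":-0.5},{"tx":0,"ty":0,"tz":0,"ax":0,"ay":0,"az":-6,"claw":-0.5},{"tx":0,"ty":0,"tz":0,"ax":0,"ay":0,"az":-6,"claw":-0.5},{"tx":0,"ty":0,"tz":0,"ax":0,"ay":0,"az":-6,"claw":-0.5},{"tx":0,"ty":0,"tz":0,"ax":0,"ay":0,"az":-6,"claw":-0.5},{"tx":0,"ty":0,"tz":0,"ax":0,"ay":0,"az":-6,"claw":-0.5},{"tx":0,"ty":0,"tz":0,"ax":0,"ay":0,"az":-6,"claw":-0.5},{"tx":0,"ty":0,"tz":0,"ax":0,"ay":0,"az":-6,"claw":-0.5},{"tx":0,"ty":0,"tz":0,"ax":0,"ay":0,"az":-6,"claw":-0.5},{"tx":0,"ty":0,"tz":0,"ax":0,"ay":0,"az":-6,"claw":-0.5},{"tx":0,"ty":0,"tz":0,"ax":0,"ay":0,"az":-4,"claw":-0.5},{"tx":0,"ty":0,"tz":0,"ax":0,"ay":0,"az":0,"claw":-0.5}])

```text
time_s: 40.55
tcp_pos: [0.6803, -0.0076, 0.1004]
eef_rot: [180.0, -0.1, -59.6]
contact_force: [-2.3, -8.0, 5.0]
gripper_width: 0.0515
```

Request:
step_arm(increments=[{"tx":0,"ty":0,"tz":0,"ax":0,"ay":0,"az":0,"claw":1},{"tx":0,"ty":0,"tz":0,"ax":0,"ay":0,"az":0,"claw":1},{"tx":0,"ty":0,"tz":0,"ax":0,"ay":0,"az":0,"claw":1},{"tx":0,"ty":0,"tz":30,"ax":0,"ay":0,"az":0,"claw":1},{"tx":0,"ty":0,"tz":40,"ax":0,"ay":0,"az":0,"claw":1},{"tx":-10,"ty":0,"tz":30,"ax":0,"ay":0,"az":8,"claw":1},{"tx":-15,"ty":0,"tz":0,"ax":0,"ay":0,"az":8,"claw":1},{"tx":-15,"ty":0,"tz":0,"ax":0,"ay":0,"az":8,"claw":1},{"tx":-15,"ty":0,"tz":0,"ax":0,"ay":0,"az":8,"claw":1},{"tx":0,"ty":0,"tz":0,"ax":0,"ay":0,"az":8,"claw":1},{"tx":0,"ty":0,"tz":0,"ax":0,"ay":0,"az":8,"claw":1},{"tx":0,"ty":0,"tz":0,"ax":0,"ay":0,"az":8,"claw":1}])

```text
time_s: 41.75
tcp_pos: [0.6252, -0.0055, 0.1994]
eef_rot: [-180.0, -0.0, -3.0]
contact_force: [-0.0, 0.6, -0.2]
gripper_width: 0.0874
```

```bash
python3 - <<'E'
from v import *
st(); c=vent('wrist','w9')
V=cloud(c); g=c['image'].max(2)
ring=(abs(V[...,2]-.109)<.006)&(np.hypot(V[...,0]-.68,V[...,1]+.0071)<.026)
q=V[ring&(V[...,2]>.1098)]; rect(q,'raised')
u,v=map(int,px(c,[.66,-.007,.1])); print(u,v,g[v-30:v+30,u-8:u+8].min())
t=c['image'][v-50:v+50,u-60:u+60]; cv2.imwrite('pics/z5.png',cv2.resize(t,(720,600),interpolation=cv2.INTER_CUBIC))
E
```

```text
{'time_s': 41.75, 'tcp_pos': [0.6252, -0.0055, 0.1994], 'eef_rot': [-179.9737, -0.0139, -3.0426], 'contact_force': [-0.0026, 0.5887, -0.2191], 'moment': [-0.0221, 0.1233, 0.0268], 'gripper_width': 0.0874, 'joints': [17.3433, 17.7482, -9.6336, -0.0223, -62.596, 69.6243]}
ring 3885 c 680.2 -7.2 size 52.8 52.5 ang 58.5 z [0.1071 0.1086 0.1101]
centre 680.0868530273438 -7.074648857116699
rib 103 c 662.6 -10.8 size 11.1 15.1 ang 78.0 z [0.1079 0.1099 0.1118]
rib dir from centre [-16.53518571  -2.96682245] 190.17204846823043
mark 63 c 642.4 -6.3 size 4.3 10.0 ang 87.0 z [0.0785 0.0795 0.0802]
slotL 256 c 656.7 115.7 size 31.8 31.8 ang 0.3 z [0.0918 0.0932 0.0947]
slotR 300 c 651.7 -128.3 size 31.6 31.9 ang 0.1 z [0.0918 0.0931 0.096 ]
panel 3187 c 612.3 0.1 size 179.9 12.9 ang 88.7 z [0.0917 0.0953 0.0965]
raised 287 c 679.1 -6.8 size 47.3 42.8 ang 19.7 z [0.1098 0.1103 0.1118]
276 173 7
```

View pics/z5.png

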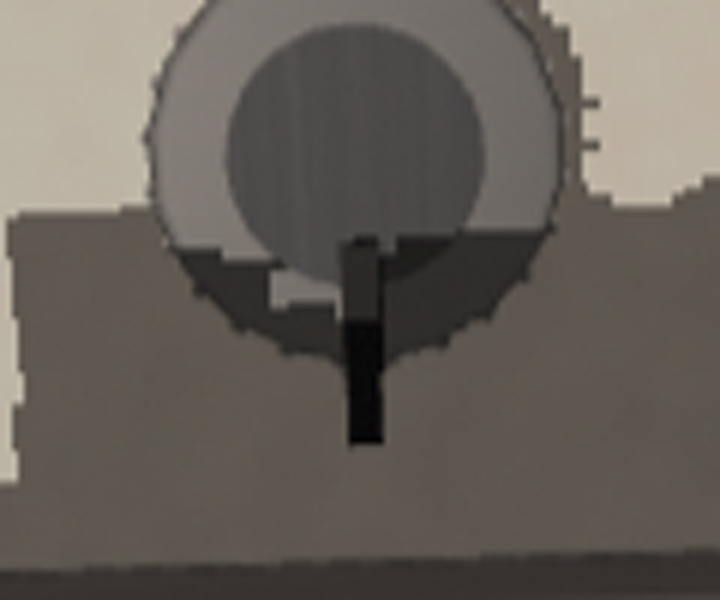

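The rib at about (362,290) and the mark at (366,400) look nearly aligned. Measuring the remaining angle more exactly.

```bash
python3 - <<'E'
from v import *
c=load('wrist'); g=c['image'].max(2); u,v=map(int,px(c,[.66,-.007,.1])); u0,v0=u-60,v-50
def ray(U,Vv,z):
    d=np.stack([(U-c['cx'])/c['fx'],(Vv-c['cy'])/c['fy'],np.ones_like(U)],-1)@c['R']; o=-c['R'].T@c['t']; return o+d*((z-o[2])/d[...,2])[...,None]
print(g[v0+38:v0+76:3,u0+54:u0+68])
# weighted rib centroids per row (rows 42..50 zoomed 250..310), darkness relative to sides
for y in range(v0+40,v0+74,2):
    xs=np.arange(u0+55,u0+68); row=g[y,xs].astype(float); bg=min(row[0],row[-1]); w=np.clip(bg-6-row,0,None)
    if w.sum()<5: continue
    x=(w*xs).sum()/w.sum(); z=.110 if y<v0+55 else .0765
    print(y-v0,round(x-u0,2),np.round(ray(np.array([x]),np.array([float(y)]),z)[0]*1e3,1))
E
```

```text
[[ 77  76  75  75  76  76  76  76  77  75  74  76  75  75]
 [ 77  76  60  47  40  39  39  41  40  63  73  76  33  32]
 [ 76  76  66  45  45  44  43  44  44  22  30  32  31  31]
 [108  98  76  45  44  44  43  43  44  26  43  46  45  48]
 [ 78  77 115  49  43  43  43  43  43  20  47  47  48  47]
 [ 47  48  75  32  26  24  24  26  24  20  48  47  48  48]
 [ 48  47  47  20  10  10  10   9  11  10  47  48  47  47]
 [ 60  44  42  29  11   9  10  10  10  11  42  43  63  84]
 [ 94  95  90  54  12   9  10  10  10  42  88  95  95  95]
 [ 92  94  93  73  14   9   9  11  10  38  93  95  95  95]
 [ 93  93  93  93  20  10   9  10   9  29  93  94  94  94]
 [ 94  94  94  94  19   8   9   7  10  31  92  94  93  93]
 [ 95  94  94  95  64  80  81  80  80  80  93  94  93  93]]
46 63.52 [665.   -9.8 110. ]
48 63.0 [663.5  -9.3 110. ]
50 63.0 [662.   -9.2 110. ]
52 63.0 [660.5  -9.2 110. ]
54 60.13 [659.1  -6.9 110. ]
56 60.14 [651.9  -6.5  76.5]
58 60.26 [650.2  -6.5  76.5]
60 60.17 [648.4  -6.3  76.5]
62 60.09 [646.7  -6.2  76.5]
64 60.18 [644.9  -6.2  76.5]
66 60.45 [643.1  -6.3  76.5]
68 60.45 [641.4  -6.2  76.5]
70 60.45 [639.6  -6.1  76.5]
72 60.44 [637.8  -6.   76.5]
```

The rib is within about 1° of the mark (outer end y = -6.9 mm, ideal -6.6), so no correction is needed. Raising the arm for a final check.

Request:
step_arm(increments=[{"tx":-30,"ty":0,"tz":40,"ax":0,"ay":0,"az":0,"claw":1},{"tx":-30,"ty":0,"tz":40,"ax":0,"ay":0,"az":0,"claw":1},{"tx":-30,"ty":0,"tz":20,"ax":0,"ay":0,"az":0,"claw":1},{"tx":0,"ty":0,"tz":0,"ax":0,"ay":0,"az":0,"claw":1},{"tx":0,"ty":0,"tz":0,"ax":0,"ay":0,"az":0,"claw":1}])

```text
time_s: 42.3
tcp_pos: [0.5352, -0.0056, 0.3003]
eef_rot: [-179.9, -0.1, -3.5]
contact_force: [0.2, -0.3, 0.2]
gripper_width: 0.0878
```

```bash
python3 - <<'E'
from d import *
st(); a=cap('scene','s9'); b=cap('side')
for n,c in(('scene',a),('side',b)):
    V=cloud(c); box(V,.509,.38,.045,.117,.126,'handle '+n)
    rect(V[(V[...,2]>.0895)&(V[...,2]<.098)&(V[...,0]<.63)&(V[...,0]>.57)&(abs(V[...,1])<.09)],n+'panel')
E
```

```text
{'time_s': 42.3, 'tcp_pos': [0.5352, -0.0056, 0.3003], 'eef_rot': [-179.9201, -0.1253, -3.4828], 'contact_force': [0.2313, -0.3406, 0.2061], 'moment': [-0.0652, 0.1753, 0.0114], 'gripper_width': 0.0878, 'joints': [20.3861, 5.3703, -11.9887, -0.0235, -72.494, 66.1383]}
handle scene 55 c 510.7 378.8 size 24.3 27.4 ang 69.7 z [0.1177 0.1201 0.1223]
scenepanel 319 c 613.7 -0.1 size 179.9 17.1 ang 89.0 z [0.09   0.0942 0.0966]
handle side 72 c 509.6 382.8 size 23.6 25.4 ang 77.3 z [0.1174 0.1196 0.1222]
sidepanel 159 c 611.5 -0.2 size 179.4 14.2 ang 88.9 z [0.0901 0.0933 0.0962]
```

View pics/s9.png

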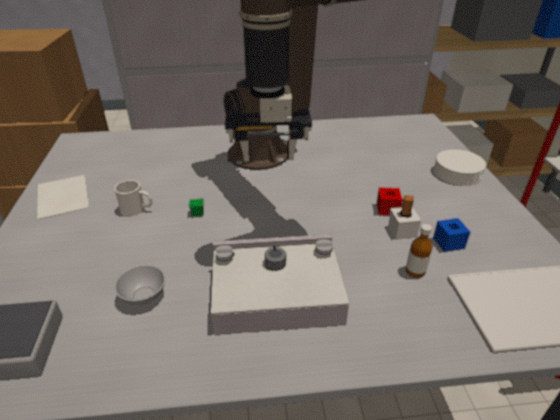

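The final view shows the drawer shut, no tubs left on the table and the driver upright in its holder at (405,215). The bottle (419,255), bowl (140,288) and mug (130,198) are where they were.

```bash
python3 -c "
from plant import r
print(r.close_job())"
```

```text
the job is handed in; nothing more can be done
None
```

The job is done as asked and handed in at 42 s of the 210 s; handing in gives no verdict.

- **Tubs and drawer:** there were three tubs, and all went into the drawer, which I pushed to its seal (-3.4 N felt).
- **Cam locks:** I turned both discs clockwise to their stops, left first; the torque jumped to 0.60 and 0.53 N m there. Both slots now lie across. The front panel moved in about 5.5 mm and stayed there after the driver was lifted out.
- **Screwdriver:** I put it back in its holder before turning the vent, because the gripper had to be free. The last views show it upright, with the handle top at 120 mm.
- **Vent ring:** I turned it last, about 58° clockwise. The rib measured within about 1° of the mark, and I left that small error.
- **Bystanders:** the bottle, bowl, mug and green look-alike show no movement in the final picture.

Two readings disagreed:
- The rib's dark-pixel centroid read 190° because of a shadow on the ring. I relied on the row-by-row edges, which gave about 179.5° against a target of 178.8°.
- The last panel position differed by 2 mm between the two cameras, within their calibration.

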